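Stack the pipe caps on the blow-off stand and open the air

TASK

Blow-dry the brass pipe caps: take the medium cap and then the small one off the sloping rack and stack them mouth-down on the large cap that already stands on the round stand, medium on large and small on medium, each set down gently with its rim centred and flat on the ring of the cap below. Once the tower stands by itself, swing the black valve handle fully open. Leave the rest of the bench as it is.

Things in the scene. Friction and masses are not known exactly. Their poses are not given: they have to be found in the camera images.
- cap_large: Large brass pipe cap, a deep open vessel, standing mouth-down on the round stand. 72 mm high; thick lip round the mouth 78 mm outer diameter (62 mm inner), 10 mm high; above it a straight round body of 66 mm outer diameter up to the closed crown, which carries a raised flat ring (66 mm outer, 50 mm inner diameter, 4 mm high). Origin: centre of the mouth's rim plane; z runs along its axis from mouth to crown. 0.55 kg.
- cap_large_crown (a point): Centre of the large cap's crown, in the plane of the top of its ring, 72 mm along z from its mouth.
- cap_medium: Medium brass pipe cap of the same shape, hung mouth-down over a peg of the sloping rack at the start. 64 mm high; lip 66 mm outer (50 mm inner) diameter and 10 mm high; body 56 mm outer diameter, walls 5 mm; crown ring 56 mm outer, 40 mm inner diameter. Origin: centre of the mouth's rim plane; z runs along its axis from mouth to crown (on the rack it leans 20 degrees from vertical, to the rack's -x side, about towards the robot). About 0.36 kg (0.29 to 0.43).
- cap_medium_crown (a point): Centre of the medium cap's crown, in the plane of the top of its ring, 64 mm along z from its mouth.
- cap_small: Small brass pipe cap, hung over the rack's other peg, with a flat crown. 56 mm high; lip 56 mm outer (40 mm inner) diameter and 10 mm high; body 46 mm outer diameter. Origin: centre of the mouth's rim plane; z runs along its axis from mouth to crown (leaning 20 degrees on the rack, as the medium one). About 0.24 kg (0.19 to 0.29).
- rack: Fixed wooden drain rack: a board 130 x 260 mm sloping 20 degrees, low edge to the rack's -x side (towards the robot), long side along its y. Two pegs, 22 mm thick, 34 mm long, stand square on it, 136 mm apart along y; a cap hangs loosely on each, mouth on the board (which on which varies), and comes free when drawn 40 mm along its axis. Origin on the bench under the board's middle, whose face is 58 mm up.
- stand_top (a point): Centre of the top face of the fixed round blow-off stand, a steel disc of 112 mm diameter on a grey base of 124 mm diameter, 30 mm above the bench. A pipe leaves it sideways, along its -y, to the ball valve, 170 mm from the centre.
- handle (a joint): Angle of the valve's handle, rad: 0 shut (handle square to the pipe, towards the robot), 1.571 fully open at the stop (handle in line with the pipe, pointing away from the stand). It grows counter-clockwise seen from above, starts between 0 and 0.2, and stays where it is left. Turning it takes about 0.15 N m (about 2 N at the end).
- valve_hub (a point): Point on the handle's vertical turning axis, at mid-height of the handle, 77 mm above the bench.
- valve_end (a point): Point on the handle's centre line 100 mm out from the axis, 20 mm from its outer end. The handle is a straight black bar, level, 120 mm long from the axis, 16 mm wide, 24 mm high (its underside 65 mm above the bench, with nothing beneath its outer half; the pipe under its root, to 60 mm from the axis, is at most 50 mm high).
- wrench: Bystander: steel wrench, 190 mm, lying flat in front of the rack and stand. Leave it.
- screwdriver: Bystander: screwdriver, 190 mm, lying on the left. Leave it.
- tee: Bystander: brass tee fitting, 116 mm long, 52 mm high, lying beyond the stand. Leave it.
- nut: Bystander: black plastic ring nut, 80 mm diameter, 38 mm high, flat on the bench beyond the stand. Leave it.
- poly_pipe: Bystander: black pipe offcut, 170 mm long, 50 mm diameter, lying far right. Leave it.
- grease: Bystander: white jar, 64 mm diameter, 100 mm high, standing beyond the stand. Leave it.
- wood_block: Bystander: wooden block 100 x 70 x 45 mm on the right. Leave it.
There are look-alikes about, which are no part of the job. Leave any pink or red look-alike of the cap_large alone. What is shaped like the cap_small but red is not meant.

How it is judged (in metres and radians):
On the way, in this order (a step that is already met when the one before it is completed fails the run):
1. the medium cap sits centred, rim on ring, on the large cap, let go (horizontal distance between cap_medium and cap_large_crown below 0.008 m and distance between cap_medium and cap_large_crown below 0.009 m and angle between cap_medium's own z axis and vertical below 0.06 rad and contact force between cap_medium and the fingers below 0.1 N), for 0.2 s.
2. the small cap sits centred, rim on ring, on the medium cap, let go (horizontal distance between cap_small and cap_medium_crown below 0.008 m and distance between cap_small and cap_medium_crown below 0.009 m and angle between cap_small's own z axis and vertical below 0.06 rad and contact force between cap_small and the fingers below 0.1 N), for 0.2 s.
3. the valve handle is swung fully open (value of joint handle above 1.42 rad), for 0.1 s.
At the end, for the whole second after the job is handed in: Large cap upright within 25 mm of the stand's centre; medium cap mouth-down on its crown ring and small cap mouth-down on the medium's, each within 8 mm of concentric, upright within 3.4 degrees, at rest; valve handle open to at least 1.42 rad (horizontal distance between cap_large and stand_top below 0.025 m and angle between each of cap_large, cap_medium, cap_small's own z axis and vertical below 0.06 rad and horizontal distance between cap_medium and cap_large_crown below 0.008 m and distance between cap_medium and cap_large_crown below 0.009 m and horizontal distance between cap_small and cap_medium_crown below 0.008 m and distance between cap_small and cap_medium_crown below 0.009 m and linear speed of each of cap_medium, cap_small below 0.02 m/s and value of joint handle above 1.42 rad); the robot touches nothing.
It fails at once if a cap is banged down (over 80 N) on the one below (contact force between cap_medium and cap_large above 80 N or contact force between cap_small and cap_medium above 80 N).
It fails at once if another thing on the bench is pushed more than 30 mm (distance of any of wrench, screwdriver, tee, nut, poly_pipe, grease, wood_block from where it was at the start of the episode above 0.03 m).
It also fails if it takes over 69 s, if anything falls off the work surface, if the arm or the gripper's body presses on something with over 40 N, if the wrist force passes 120 N, or if a joint passes its speed limit or range.

ROBOT

A 7-joint arm with a two-finger parallel gripper is mounted at the origin on the work surface. World frame = base frame: x ahead of the robot, y to its left, z up, the work surface at z = 0. Lengths are in m, angles in degrees, forces in N, time in s.
With the tool pointing down it reaches from about 0.425 to 0.875 m from the base axis. Payload 4.7 kg.
Tool frame: the origin (TCP) lies at the very end of the fingers, on their centre line; the grasp point (between the pads) lies 19 mm behind it; y points along the fingers, z is the direction in which the jaws open and shut, and the axes are right-handed (so a half turn about y gives the same grasp; the last joint's range is limited). The gripper opens to 87 mm and grips with 3 to 60 N. Pads are 19 mm wide; open, the fingers measure 117 mm over their backs; the gripper's body (75 mm by 190 mm) begins 51 mm behind the grasp point.
Start: joints at [76.897, 18.392, -4.016, 83.108, 1.295, 78.541, -3.26], TCP at [0.156, -0.631, 0.188] pointing down, gripper open.
Joint ranges: [-163.93, 163.93], [-17.29, 119.83], [-79.2, 71.16], [3.27, 140.29], [-89.18, 269.18], [5.43, 117.66], [-154.24, 154.24]. Speed limits (degrees/s): [147.25, 147.25, 180, 180, 180, 180, 180].

INTERFACE

Orientations are given as [roll, pitch, yaw] about the fixed x, y, z axes, in that order (R = Rz(yaw) Ry(pitch) Rx(roll)).
In Python, from cell import env gives the robot as it stands.
- The arm moves only by the shell command python3 -m pendant 'ROWS' [FORCE]. ROWS is JSON, one flat list of numbers, 7 for each row, row after row: the shift along the world's x, y, z in units of 40 mm (1.0 is 40 mm), then the turn, a rotation vector about the world's x, y, z in units of 10 degrees (1.0 is 10 degrees), then the finger opening in mm, from 0 to 87. In form: [x, y, z, wx, wy, wz, jaw, x, y, z, wx, wy, wz, jaw, ...]. A call has 1 to 10 rows; each row shifts and turns the commanded pose from where the row before left it; what a row does not reach is not made up. A row lasts 1/8 s, in which the tool goes at most 62.5 mm and 10.7 degrees, less where a joint would pass 70% of its speed; a pose out of reach is approached as far as the arm can. A call is refused whole if a number of a shift passes 1 or a number of a turn 1, either way. A call with a gripper value outside its range is refused whole. The fingers move at their own pace and stop on an object; FORCE is the grip in N (left out, the last holds). Time passes only in rows, so rows that do not move let the fingers close. It gives the time, the measured TCP pose, the force and the opening at its end, in the units of the state.
- env.get_obs(): the state, without advancing time (a new reading comes with each control period).
- env.read_camera(name): name is "scene" or "top" or "wrist"; returns a dict with "image" (420x560x3 uint8, red, green, blue), "fx", "fy", "cx", "cy" (pixels), "k1" (the pictures are not rectified: a ray, as slopes to the right and down, at radius r is drawn at 1 + k1 r^2 times it, then the intrinsics apply), "cam_to_world" (4x4, takes a point from camera to world coordinates). Camera axes: x right, y up, looking along -z (the intrinsics and any distortion apply to the point x, -y, -z); pixel columns grow to the right and rows downward; lengths in m; the calibration is good to about 2 mm. A picture is of the moment at which its call begins. There is no depth.
- env.sign_off(): hands the job in, once; it reports no verdict.
The state is a dict: "time_s": time; "qpos": joint angles; "joint_velocities": joint speeds; "effort": joint torques, N m; "tool_pos": TCP position; "tool_rot": TCP orientation; "force": force on the tool from outside, world axes, zero at the start; "wrist_torque": the same for the moment, N m; "grip_width": finger opening in m.
Only numpy, scipy, OpenCV 4.12 (cv2) and the standard library are available. Lean on these libraries where they do the work, as an engineer would, in place of code of your own. Each camera call takes 0.05 s, during which the arm holds its last target.

## Working session

There is one attempt and no reset: what is moved stays moved. The work goes in short steps, Python scripts to look and compute and a shell command to move; the robot and the scene stay as the last step left them, time stands still between calls to the robot, and variables do not carry over. Pictures are saved under pics/ and viewed, and the job is handed in when it is done.

```bash
ls; mkdir -p pics; cat > h.py <<'E'
import numpy as np, cv2, sys
from cell import env
def cam(n):
    c=env.read_camera(n); return c
def ray(c,u,v):
    x=(u-c["cx"])/c["fx"]; y=(v-c["cy"])/c["fy"]
    K=np.array([[1,0,0],[0,1,0],[0,0,1.]])
    rd=np.hypot(x,y); r=rd
    for _ in range(30): r=rd/(1+c["k1"]*r*r)
    s=r/rd if rd>0 else 1
    T=np.array(c["cam_to_world"]); d=T[:3,:3]@np.array([x*s,-y*s,-1]); return T[:3,3],d/np.linalg.norm(d)
def onz(c,u,v,z):
    o,d=ray(c,u,v); return o+d*(z-o[2])/d[2]
def proj(c,p):
    T=np.array(c["cam_to_world"]); q=T[:3,:3].T@(np.array(p)-T[:3,3])
    x,y=q[0]/-q[2],-q[1]/-q[2]; f=1+c["k1"]*(x*x+y*y)
    return np.array([c["fx"]*x*f+c["cx"],c["fy"]*y*f+c["cy"]])
def tri(c1,p1,c2,p2):
    o1,d1=ray(c1,*p1);o2,d2=ray(c2,*p2)
    A=np.stack([d1,-d2],1);t=np.linalg.lstsq(A,o2-o1,rcond=None)[0]
    a,b=o1+d1*t[0],o2+d2*t[1]; return (a+b)/2,np.linalg.norm(a-b)
def save(c,n,box=None,k=1):
    im=cv2.cvtColor(c["image"],cv2.COLOR_RGB2BGR)
    if box: im=im[box[1]:box[3],box[0]:box[2]]
    if k!=1: im=cv2.resize(im,None,fx=k,fy=k,interpolation=cv2.INTER_CUBIC)
    cv2.imwrite("pics/"+n,im)
E
python3 - <<'E'
from h import *
import pickle
o=env.get_obs()
print({k:np.round(v,3) for k,v in o.items()})
D={}
for n in("scene","top","wrist"):
    c=cam(n);D[n]=c;save(c,n+"0.png",None,1.4)
    print(n,c["fx"],c["fy"],c["cx"],c["cy"],c["k1"],np.round(c["cam_to_world"],3).tolist())
pickle.dump(D,open("v0.pkl","wb"))
E
```

```text
pics
{'time_s': np.float64(0.0), 'qpos': array([76.897, 18.441, -4.015, 83.175,  1.295, 78.539, -3.259]), 'joint_velocities': array([ 0.018, -0.073,  0.029,  0.038, -0.028, -0.057,  0.011]), 'effort': array([-0.0000e+00, -4.9129e+01, -4.0400e-01, -3.1254e+01, -6.4000e-02,
        4.4000e-02,  0.0000e+00]), 'tool_pos': array([ 0.156, -0.63 ,  0.187]), 'tool_rot': array([-9.01100e+01, -5.00000e-03, -1.66087e+02]), 'force': array([-0.425,  0.236, -0.028]), 'wrist_torque': array([-0.026,  0.008, -0.03 ]), 'grip_width': np.float64(0.087)}
scene 457.15900510612386 457.15900510612386 271.18531369401234 206.57597819306116 -0.07695891840774455 [[-0.823, -0.337, 0.458, 1.103], [0.568, -0.514, 0.642, 0.774], [0.019, 0.789, 0.615, 0.804], [0.0, 0.0, 0.0, 1.0]]
top 394.0165363573648 394.0165363573648 274.97646443211266 207.01793222452994 -0.08014559218344568 [[0.017, 0.998, -0.066, 0.524], [-1.0, 0.018, 0.015, 0.058], [0.016, 0.066, 0.998, 1.112], [0.0, 0.0, 0.0, 1.0]]
wrist 304.4334368800294 304.4334368800294 273.97980452241154 217.35867250337387 -0.06379144100152899 [[0.24, 0.933, 0.27, 0.23], [-0.971, 0.231, 0.066, -0.611], [-0.001, -0.278, 0.961, 0.384], [0.0, 0.0, 0.0, 1.0]]
```

View pics/scene0.png

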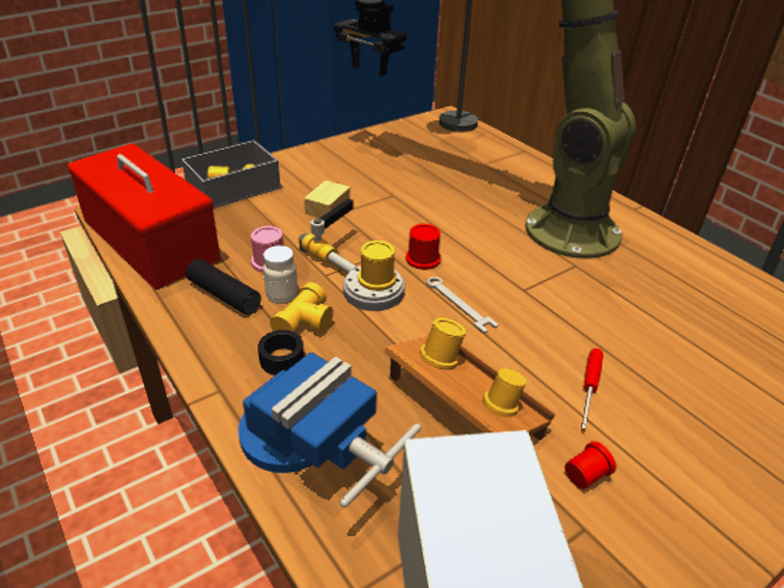

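View pics/top0.png

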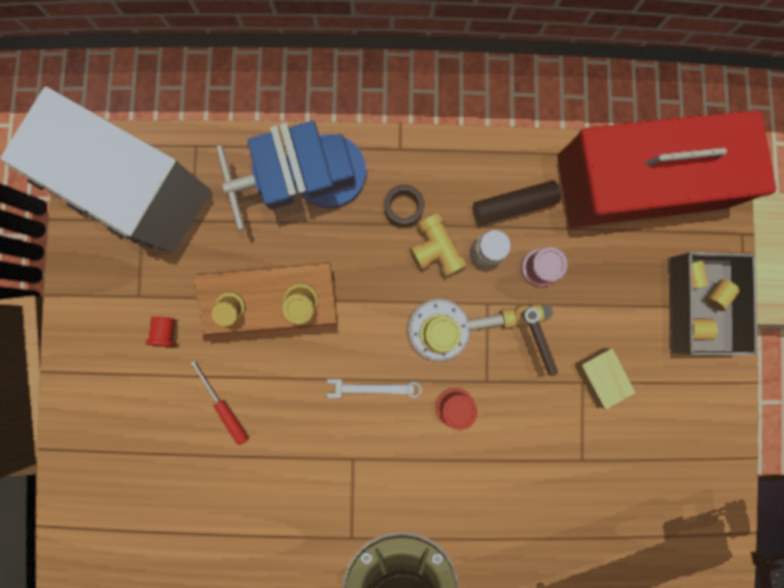

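The top view (display px) shows the small brass cap at (227,312), the medium at (299,305) on the rack, the large on the stand at (442,334), the valve hub at (532,315) and the handle end at (553,372). The look-alikes are red (457,410), pink (545,266) and red lying down (160,331); the brass caps are the ones meant. I'll crop in to confirm.

```bash
python3 - <<'E'
from h import *
import pickle
D=pickle.load(open("v0.pkl","rb"))
a=cv2.cvtColor(D["top"]["image"][180:270,130:410],cv2.COLOR_RGB2BGR)
b=cv2.cvtColor(D["scene"]["image"][150:310,200:410],cv2.COLOR_RGB2BGR)
a=cv2.resize(a,None,fx=2.85,fy=2.85,interpolation=cv2.INTER_CUBIC)
cv2.imwrite("pics/ca.png",a)
cv2.imwrite("pics/cb.png",cv2.resize(b,None,fx=3.6,fy=3.6,interpolation=cv2.INTER_CUBIC))
for n in("top","scene"):
    im=D[n]["image"];h=cv2.cvtColor(im,cv2.COLOR_RGB2HSV)
    m=cv2.inRange(h,(22,150,60),(34,255,255))
    N,l,s,ce=cv2.connectedComponentsWithStats(m)
    for i in range(1,N):
        if s[i,4]>60: print(n,s[i],ce[i].round(1))
E
```

```text
scene [148 118  16   6  76] [155.4 120.8]
scene [258 172  24  15 257] [269.3 178.4]
scene [195 202  39  28 414] [216.5 217.2]
scene [310 227  23  13 167] [320.9 233.4]
scene [356 263  20  12 146] [365.3 268.8]
```

View pics/ca.png

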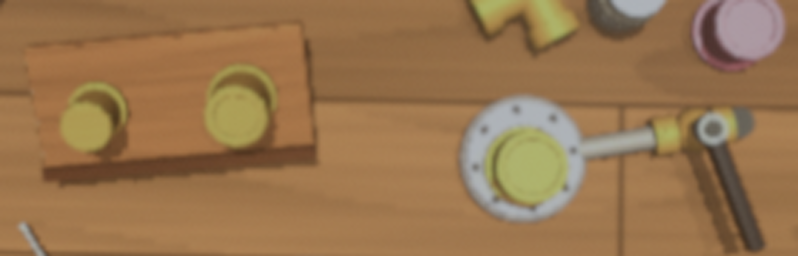

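View pics/cb.png

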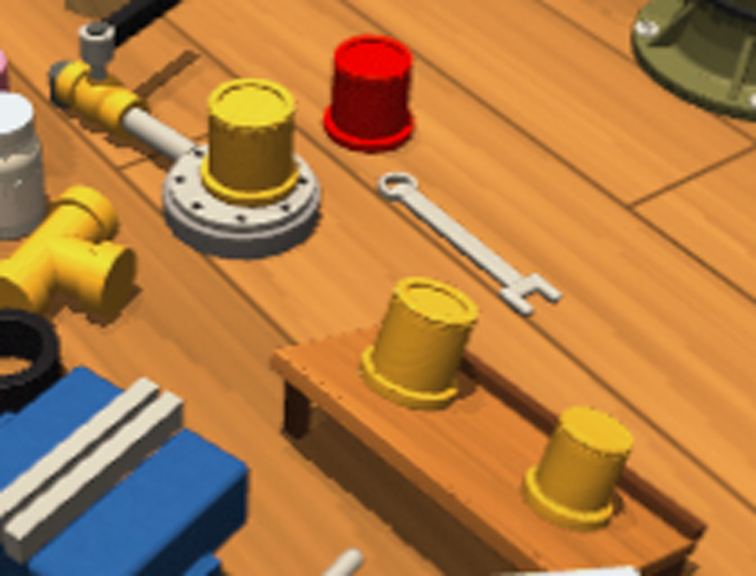

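Medium is the ringed cap nearer the stand, small the flat-crowned one at the rack's left end; both brass. Triangulating.

```bash
python3 - <<'E'
from h import *
import pickle
D=pickle.load(open("v0.pkl","rb"));t,s=D["top"],D["scene"]
T=lambda x,y:(130+(x+.5)/2.85-.5,180+(y+.5)/2.85-.5)
S=lambda x,y:(200+(x+.5)/3.6-.5,150+(y+.5)/3.6-.5)
for n,a,b in(("small",T(87,127),S(595,434)),("med",T(237,115),S(435,303)),("large",T(530,167),S(252,104)),("hub",T(713,128),S(97,38))):
    p,e=tri(t,a,s,b);print(n,p.round(4),round(e,4),onz(t,*a,p[2]).round(4))
A=onz(t,*T(27,45),.080);B=onz(t,*T(302,23),.080);C=onz(t,*T(315,150),.036);Dd=onz(t,*T(45,165),.036)
print(A,B,C,Dd,np.linalg.norm(A-B)); 
for v in(A-B,Dd-C): print("rack y yaw",np.degrees(np.arctan2(v[1],v[0]))-90)
print("mid",(A+B+C+Dd)/4)
h=onz(t,*T(713,128),.094);e=onz(t,*T(756,246),.089);print("hub",h,"tip",e,np.linalg.norm(h-e))
# stand disc centre
st=onz(t,*T(524,158),.03);print("stand",st)
E
```

```text
small [0.5408 0.3357 0.1053] 0.0006 [0.5406 0.3359 0.1053]
med [0.5534 0.1998 0.1149] 0.0006 [0.5536 0.1996 0.1149]
large [ 0.5124 -0.0633  0.1011] 0.0011 [ 0.5119 -0.063   0.1011]
hub [ 0.5497 -0.2346  0.0822] 0.0013 [ 0.5503 -0.2351  0.0822]
[0.6157823  0.40184223 0.08      ] [0.64071712 0.14688732 0.08      ] [0.52389679 0.1353696  0.036     ] [0.50446158 0.39453984 0.036     ] 0.2561713310670379
rack y yaw 5.585812989418315
rack y yaw 4.28858947401973
mid [0.57121445 0.26965975 0.058     ]
hub [ 0.54994974 -0.23171192  0.094     ] tip [ 0.44246315 -0.27367563  0.089     ] 0.1154959773783311
stand [ 0.51967435 -0.06554607  0.03      ]
```

```bash
python3 -m pendant '[0.9,0.6,0.3,0,0,-0.084,87,0.9,0.8,0.3,0,0,-0.084,87,0.9,1,0.3,0,0,-0.084,87,0.9,1,0.3,0,0,-0.084,87,0.9,1,0.3,0,0,-0.084,87,0.9,1,0.3,0,0,-0.084,87,0.9,1,0.3,0,0,-0.084,87,0.9,1,0.2,0,0,-0.084,87,0.9,1,0.2,0,0,-0.084,87,0.9,1,0,0,0,-0.084,87]' 30
python3 -m pendant '[0,1,0,0,0,0,87,0,1,0,0,0,0,87,0,1,0,0,0,0,87,0,1,0,0,0,0,87,0,1,0,0.03,-0.33,0,87,0,1,0,0.03,-0.33,0,87,0,1,0,0.03,-0.33,0,87,0,1,0,0.03,-0.33,0,87,0,1,0,0.03,-0.33,0,87,0,1,0,0.03,-0.33,0,87]'
python3 -c "
from h import *
o=env.get_obs();print(o['qpos'].round(1),o['tool_pos'],o['tool_rot'])"
```

```text
time_s: 1.4
tool_pos: [0.5174, -0.2537, 0.2891]
tool_rot: [-89.9, 0.1, -174.5]
force: [0.2, -0.8, -0.4]
grip_width: 0.0873
time_s: 2.65
tool_pos: [0.5159, 0.1462, 0.2884]
tool_rot: [-89.9, 20.0, -174.5]
force: [0.5, -0.1, 0.3]
grip_width: 0.0872
[ 27.5 -16.7 -40.2 106.6  -8.6  66.5 -95.9] [0.51591489 0.1462469  0.28843036] [ -89.85604077   19.99368275 -174.47173678]
```

```bash
python3 -m pendant '[0.02,0.4,-0.5,0,0,0,87,0.02,0.4,-0.5,0,0,0,87,0.03,0.45,-0.5,0,0,0,87,0.0,0,-0.4,0,0,0,87,0,0,0,0,0,0,87]'
python3 - <<'E'
from h import *
o=env.get_obs();print(o['qpos'].round(1),o['tool_pos'],o['tool_rot'])
c=cam("wrist");save(c,"w1.png",None,1.4)
t=cam("top")
ax=np.array([-.3404,-.0328,.9397])
for n,cr,H in(("m",np.array([.5534,.1998,.1149]),.064),("s",np.array([.5408,.3357,.1053]),.056)):
    print(n,proj(c,cr)*1.4,proj(c,cr-H*ax)*1.4)
import pickle;pickle.dump((c,t),open("v1.pkl","wb"))
E
```

```text
time_s: 3.28
tool_pos: [0.5181, 0.1937, 0.2109]
tool_rot: [-89.8, 19.7, -174.5]
force: [-0.1, -0.4, -0.6]
grip_width: 0.0871
[  27.5  -12.   -49.1  111.5   -3.9   57.6 -105.5] [0.51813058 0.19372202 0.21086673] [ -89.83683281   19.71144063 -174.4952162 ]
m [380.86829412 288.81047806] [381.03004876 270.55887406]
s [199.63018313 289.74229857] [225.56739575 273.81779459]
```

View pics/w1.png

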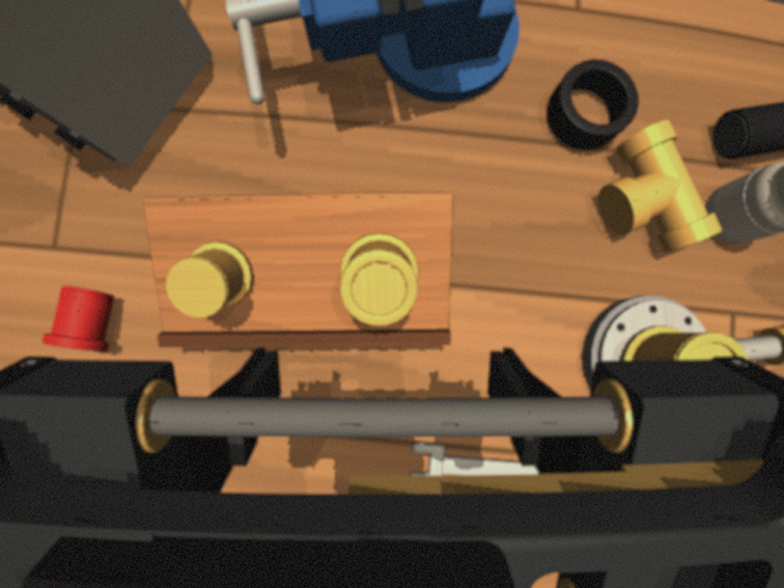

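The wrist view shows medium crown at (379,287), within 2 px of the triangulated position's projection (381,289), and the board square with the image. Descending along the axis.

```bash
python3 -m pendant '[0.13,0.08,-0.35,0,-0.03,0,87,0.13,0.02,-0.35,0,0,0,87,0.13,0.02,-0.35,0,0,0,87,0.13,0.01,-0.35,0,0,0,87,0.13,0.01,-0.35,0,0,0,87,0.13,0.01,-0.35,0,0,0,87,0.13,0.01,-0.35,0,0,0,87,0.12,0.01,-0.35,0,0,0,87,0,0,0,0,0,0,87]'
python3 - <<'E'
from h import *
c=cam("wrist");save(c,"w2.png",None,1.4)
E
```

```text
time_s: 4.5
tool_pos: [0.5592, 0.2017, 0.0983]
tool_rot: [-89.9, 20.0, -174.5]
force: [0.0, -0.6, 0.0]
grip_width: 0.087
```

View pics/w2.png

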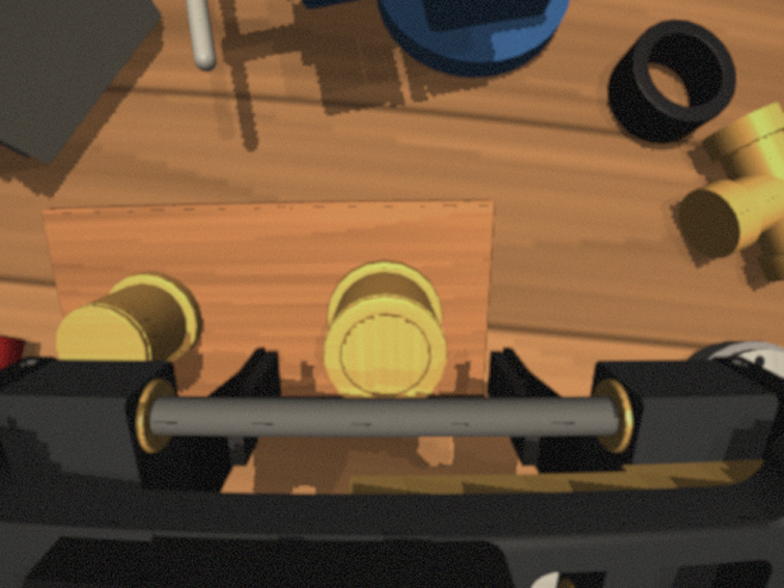

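```bash
cat >> h.py <<'E'
from scipy.spatial.transform import Rotation as Ro
def tool():
    o=env.get_obs(); R=Ro.from_euler('xyz',o['tool_rot'],degrees=True).as_matrix(); return o['tool_pos'],R
def intool(c,u,v,d):
    # pixel -> point on the plane at tool-y = d (behind TCP is negative); returns tool coordinates
    p,R=tool(); o,r=ray(c,u,v); o=R.T@(o-p); r=R.T@r; return o+r*(d-o[1])/r[1]
E
python3 - <<'E'
from h import *
c=cam("wrist"); p,R=tool()
cr=np.array([.5534,.1998,.1149]); q=R.T@(cr-p); print("crown in tool by tri",q, proj(c,cr)*1.4)
print("by wrist",intool(c,385/1.4,352/1.4,q[1]))
print(R.round(3))
E
python3 -m pendant '[0.12,0,-0.33,0,0,0,87,0.13,0,-0.33,0,0,0,87,0,0,0,0,0,0,87]'
```

```text
crown in tool by tri [ 0.0014034  -0.01619939  0.00170995] [389.60015764 356.48009352]
by wrist [-0.00079627 -0.01619939 -0.00038723]
[[-0.934  0.343  0.096]
 [-0.091  0.032 -0.995]
 [-0.344 -0.939  0.002]]
time_s: 4.97
tool_pos: [0.5699, 0.2017, 0.0737]
tool_rot: [-89.9, 20.1, -174.5]
force: [0.5, 0.7, -0.7]
grip_width: 0.087
```

```bash
python3 -m pendant '[0.02,0,-0.05,0,0,0,70,0,0,0,0,0,0,58,0,0,0,0,0,0,50,0,0,0,0,0,0,45,0,0,0,0,0,0,45,0,0,0,0,0,0,45]' 35
```

```text
time_s: 5.72
tool_pos: [0.5712, 0.202, 0.0724]
tool_rot: [-89.8, 20.2, -174.4]
force: [-1.6, 0.4, 4.0]
grip_width: 0.0554
```

```bash
python3 -m pendant '[-0.05,0,0.14,0,0,0,45,-0.085,-0.01,0.235,0,0,0,45,-0.085,-0.01,0.235,0,0,0,45,-0.1,-0.01,0.28,0,0,0,45,-0.1,-0.01,0.28,0,0,0,45,-0.1,-0.01,0.28,0,0,0,45,0,0,0.5,0,0,0,45,0,0,0.5,0,0,0,45,0,0,0,0,0,0,45]'
python3 - <<'E'
from h import *
c=cam("wrist");save(c,"w3.png",None,1.4)
o=env.get_obs();print(o['qpos'].round(1))
E
```

```text
time_s: 6.85
tool_pos: [0.5511, 0.2003, 0.1719]
tool_rot: [-89.8, 20.4, -174.4]
force: [0.5, -0.2, -2.8]
grip_width: 0.0556
[  30.7   -4.2  -55.5  111.6    4.4   51.9 -111.9]
```

View pics/w3.png

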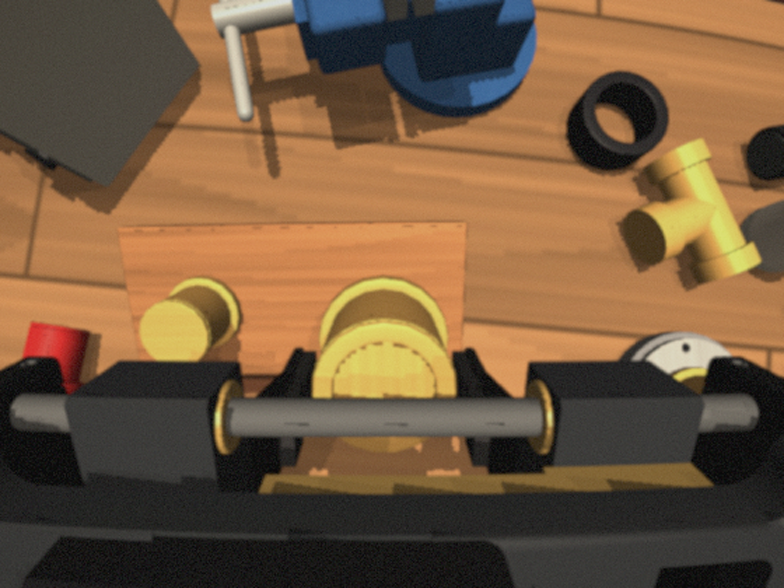

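```bash
python3 -m pendant '[0,-0.3,0.3,0,0.2,0,45,-0.1,-0.6,0.3,-0.025,0.26,0,45,-0.1,-0.8,0,-0.025,0.26,0,45,-0.15,-0.8,0,-0.025,0.26,0,45,-0.15,-0.8,0,-0.025,0.26,0,45,-0.15,-0.8,0,-0.025,0.26,0,45,-0.15,-0.8,0,-0.025,0.26,0,45,-0.1,-0.8,0,-0.025,0.25,0,45,-0.07,-0.6,0,-0.025,0.03,0,45,0,-0.3,0,0,0,0,45]'
python3 -m pendant '[0,0,0,0,0,0,45]'
python3 - <<'E'
from h import *
import pickle
c=cam("wrist");save(c,"w4.png",None,1.4);s=cam("scene");save(s,"s4.png",(200,110,360,230),5);t=cam("top");save(t,"t4.png",(230,160,410,290),4.4)
pickle.dump((c,t,s),open("v4.pkl","wb"))
o=env.get_obs();print(o['tool_pos'],o['tool_rot'])
E
```

```text
time_s: 8.15
tool_pos: [0.5108, -0.0655, 0.1926]
tool_rot: [-89.9, -0.4, -174.6]
force: [0.3, 0.2, -3.8]
grip_width: 0.0554
time_s: 8.28
tool_pos: [0.5111, -0.0646, 0.1933]
tool_rot: [-89.9, -0.4, -174.6]
force: [-0.6, 1.1, -3.1]
grip_width: 0.0557
[ 0.51147322 -0.06260474  0.19402917] [ -89.84659152   -0.30815516 -174.41216772]
```

View pics/w4.png

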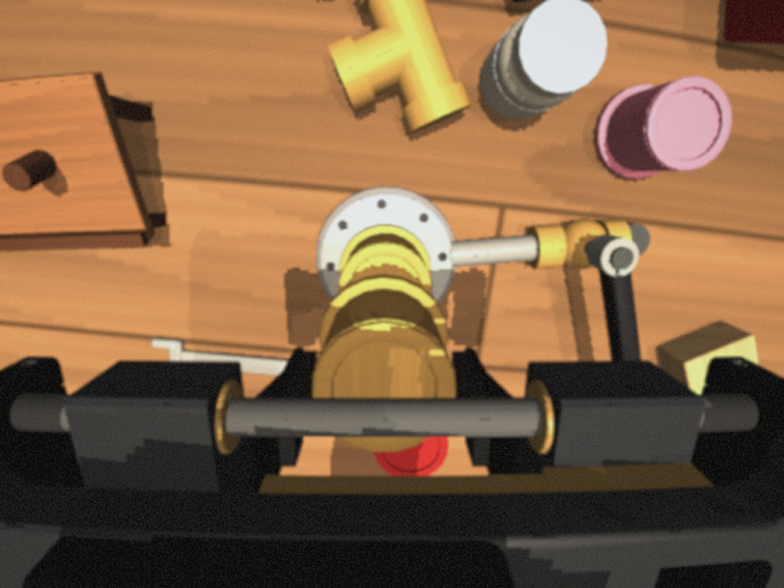

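View pics/s4.png

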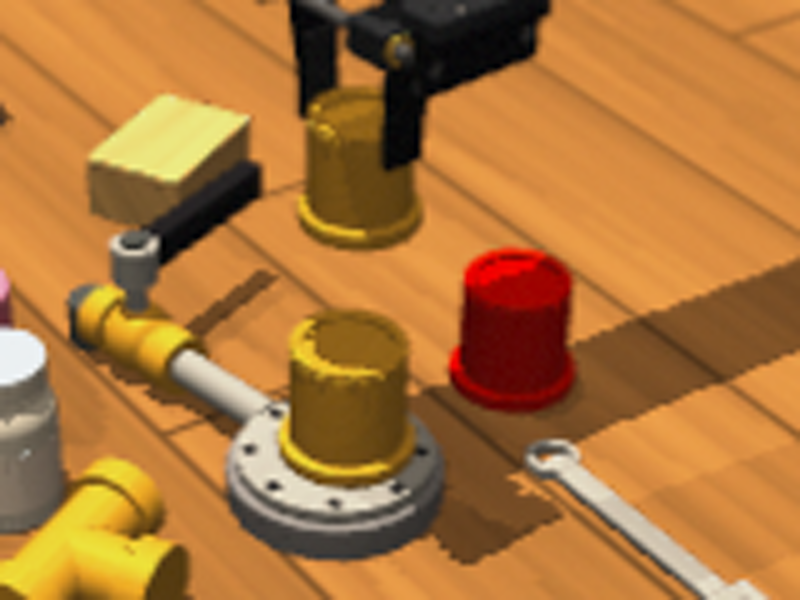

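View pics/t4.png

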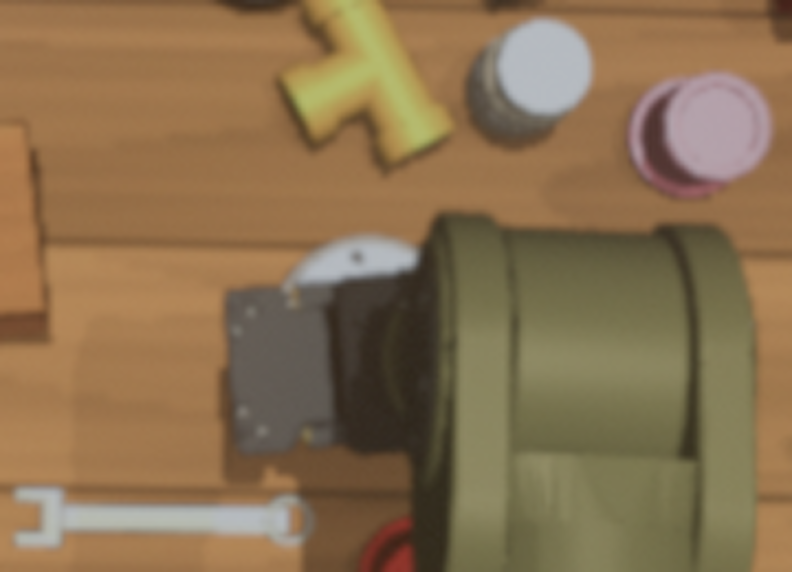

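```bash
python3 - <<'E'
from h import *
import pickle
c,t,s=pickle.load(open("v4.pkl","rb"))
p,R=tool()
for d in(-.040,-.044,-.048):
    q=intool(c,385/1.4,386/1.4,d);print(d,q.round(4),(p+R@q).round(4))
def sil(cam,base,H0,H1,r):
    a=np.linspace(0,2*np.pi,181);P=[proj(cam,[base[0]+r*np.cos(x),base[1]+r*np.sin(x),z]) for x in a for z in(H0,H1)];P=np.array(P);return P.min(0),P.max(0)
S=lambda q:((q-np.array([200,110]))*5).round(0)
for off in((0,0),(0.003,0),(0,0.003)):
    b=np.array([p[0]+off[0],p[1]+off[1]]);z=p[2]-.0195
    print(off,[S(x) for x in sil(s,b,z,z+.01,.033)],"crown",[S(x) for x in sil(s,b,z+.064,z+.064,.028)])
b=(.5122,-.0632)
print("large crown",[S(x) for x in sil(s,b,.102,.102,.033)],"lip",[S(x) for x in sil(s,b,.030,.04,.039)])
W=lambda q:(q*1.4).round(0)
print("wrist large crown",[W(x) for x in sil(c,b,.102,.102,.033)],[W(x) for x in sil(c,b,.102,.102,.025)],"lip",[W(x) for x in sil(c,b,.03,.03,.039)])
save(c,"w4c.png",(210,120,350,220),5.5)
E
```

```text
-0.04 [ 0.004  -0.04    0.0013] [ 0.5079 -0.0642  0.2341]
-0.044 [ 0.0019 -0.044   0.0013] [ 0.5099 -0.0639  0.238 ]
-0.048 [-0.0001 -0.048   0.0013] [ 0.512  -0.0637  0.242 ]
(0, 0) [array([291., 178.]), array([418., 261.])] crown [array([301.,  93.]), array([412., 146.])]
(0.003, 0) [array([286., 180.]), array([413., 263.])] crown [array([296.,  94.]), array([407., 148.])]
(0, 0.003) [array([294., 181.]), array([421., 264.])] crown [array([304.,  95.]), array([415., 149.])]
large crown [array([289., 308.]), array([410., 376.])] lip [array([278., 392.]), array([417., 490.])]
wrist large crown [array([336., 245.]), array([430., 336.])] [array([347., 256.]), array([419., 326.])] lip [array([337., 225.]), array([428., 314.])]
```

View pics/w4c.png

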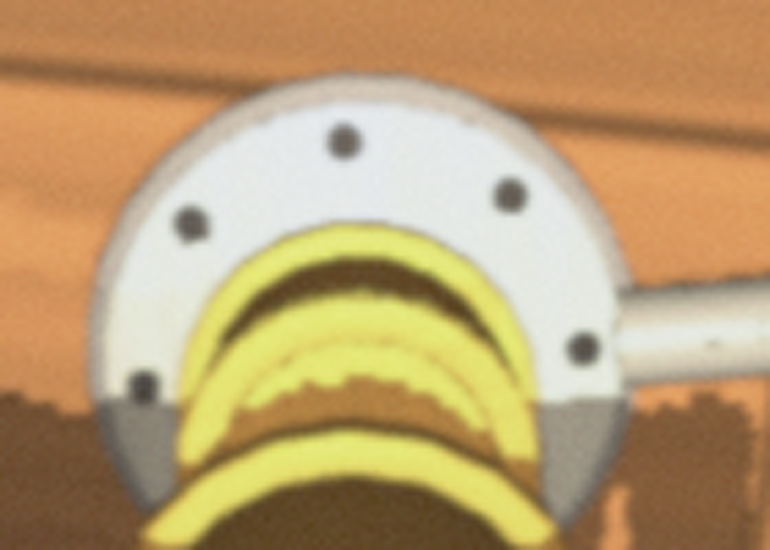

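```bash
python3 - <<'E'
from h import *
import pickle
o=env.get_obs();print(o['tool_pos'],o['tool_rot'],o['joint_velocities'].round(1))
c=cam("wrist");s=cam("scene")
o=env.get_obs();print(o['tool_pos'],o['tool_rot'])
pickle.dump((c,s,o['tool_pos']),open("v5.pkl","wb"))
im=s["image"];h=cv2.cvtColor(im,cv2.COLOR_RGB2HSV)
m=cv2.inRange(h,(20,170,40),(34,255,255))[110:230,200:360]
N,l,st,ce=cv2.connectedComponentsWithStats(m)
for i in range(1,N):
    if st[i,4]>60: print(st[i]+np.array([200,110,0,0,0]),ce[i])
# row extents for component medium
M=m
for r in range(15,52,2):
    x=np.where(M[r,50:95])[0]
    if len(x):print(r+110,x.min()+250,x.max()+250,len(x))
save(s,"s5.png",(245,115,305,195),7)
E
```

```text
[ 0.51147322 -0.06260474  0.19402917] [ -89.84659152   -0.30815516 -174.41216772] [-0.2 -0.2 -0.1 -0.2  0.1  0.1  0.1]
[ 0.51153858 -0.06288843  0.19418496] [ -89.82186644   -0.3010393  -174.41371305]
[217 167  22  15 120] [27.15       64.64166667]
[258 174  19  13  87] [64.22988506 71.65517241]
[256 194  23  12  75] [64.89333333 91.98666667]
[200 202  35  28 491] [ 17.50509165 107.32790224]
135 262 265 4
137 264 265 2
149 260 261 2
151 260 261 2
153 260 263 4
155 262 268 7
157 265 273 6
```

View pics/s5.png

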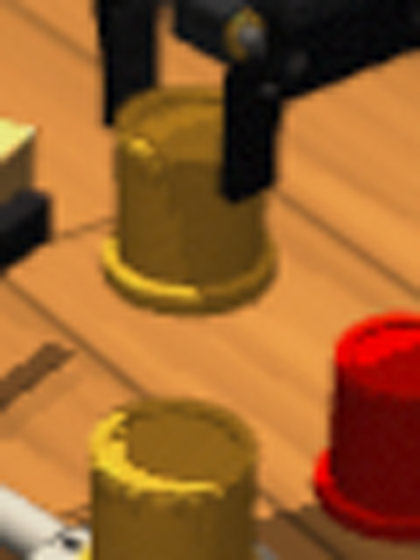

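```bash
python3 -m pendant '[0.03,0,-0.3,0,0.03,0,45,0.02,0,-0.35,0,0,0,45,0,0,-0.35,0,0,0,45,0,0,-0.3,0,0,0,45,0,0,-0.2,0,0,0,45,0,0,-0.1,0,0,0,45,0,0,0,0,0,0,45]'
python3 - <<'E'
from h import *
import pickle
c=cam("wrist");s=cam("scene")
o=env.get_obs();print(o['tool_pos'],o['tool_rot'])
save(s,"s6.png",(240,120,310,210),6.6);save(c,"w6.png",(200,140,360,260),5)
p=o['tool_pos']
def sil(cam,base,H0,H1,r):
    a=np.linspace(0,2*np.pi,181);P=[proj(cam,[base[0]+r*np.cos(x),base[1]+r*np.sin(x),z]) for x in a for z in(H0,H1)];P=np.array(P);return P.min(0),P.max(0)
S=lambda q:((q-np.array([240,120]))*6.6).round(0)
W=lambda q:((q-np.array([200,140]))*5).round(0)
for dz in(-.0195,-.0145):
  z=p[2]+dz;print("lip",[S(x) for x in sil(s,p,z,z+.01,.033)],"crown",[S(x) for x in sil(s,p,z+.064,z+.064,.028)],"wrist",[W(x) for x in sil(c,p,z+.064,z+.064,.028)],[W(x) for x in sil(c,p,z+.064,z+.064,.020)])
b=(.5122,-.0632)
print("large",[S(x) for x in sil(s,b,.102,.102,.033)],"lip",[S(x) for x in sil(s,b,.03,.04,.039)])
E
```

```text
time_s: 9.4
tool_pos: [0.5135, -0.0642, 0.13]
tool_rot: [-89.9, -0.6, -174.5]
force: [-0.2, 0.3, -2.5]
grip_width: 0.0556
[ 0.5138498  -0.06417486  0.13053312] [ -89.83105998   -0.57012094 -174.52235954]
lip [array([113., 302.]), array([275., 413.])] crown [array([125., 196.]), array([267., 270.])] wrist [array([127., 426.]), array([637., 887.])] [array([200., 498.]), array([564., 827.])]
lip [array([113., 292.]), array([275., 402.])] crown [array([125., 185.]), array([267., 259.])] wrist [array([120., 442.]), array([645., 913.])] [array([195., 516.]), array([570., 852.])]
large [array([117., 340.]), array([278., 431.])] lip [array([103., 452.]), array([287., 581.])]
```

View pics/s6.png

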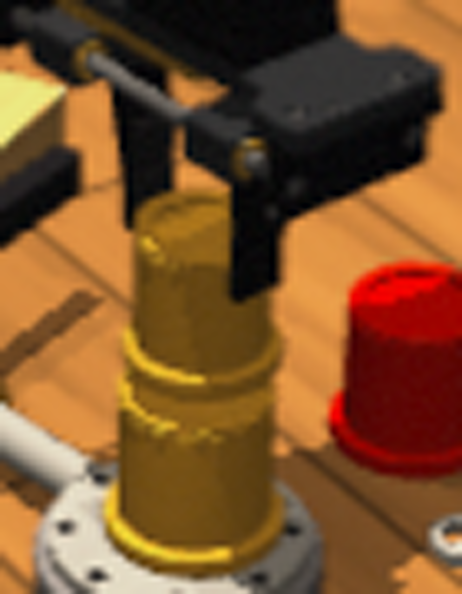

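View pics/w6.png

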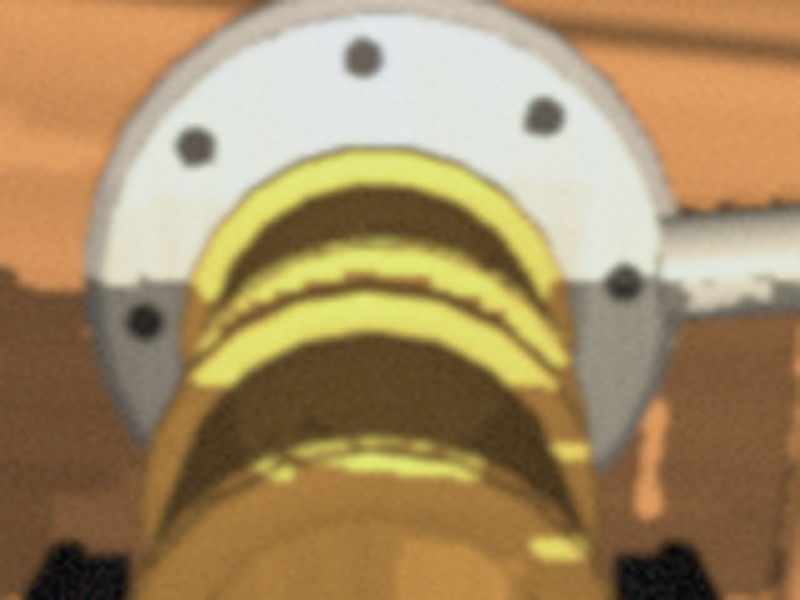

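Medium's lip (scene crop cols 123–283, centre 203) sits about 1 px right of the large one (196.5), meaning x is ~2.5 mm short. I'll add +2 mm x, fix the tilt and lower gently.

```bash
python3 -m pendant '[0.05,0,-0.1,0,-0.06,0,45,0,0,-0.05,0,0,0,45,0,0,-0.04,0,0,0,45,0,0,0,0,0,0,45]'
python3 -m pendant '[0,0,-0.025,0,0,0,45,0,0,-0.025,0,0,0,45,0,0,0,0,0,0,45]'
```

```text
time_s: 10.0
tool_pos: [0.5153, -0.0642, 0.1223]
tool_rot: [-89.8, -0.0, -174.5]
force: [-0.1, -0.2, -4.0]
grip_width: 0.0557
time_s: 10.38
tool_pos: [0.5154, -0.0641, 0.1204]
tool_rot: [-89.8, -0.0, -174.5]
force: [0.3, 0.3, -3.7]
grip_width: 0.0554
```

```bash
python3 -m pendant '[0,0,-0.025,0,0,0,45,0,0,-0.025,0,0,0,45,0,0,0,0,0,0,45]'
python3 -m pendant '[0,0,-0.025,0,0,0,45,0,0,0,0,0,0,45]'
python3 -m pendant '[0,0,-0.025,0,0,0,45,0,0,0,0,0,0,45]'
```

```text
time_s: 10.75
tool_pos: [0.5154, -0.0641, 0.1184]
tool_rot: [-89.8, -0.0, -174.5]
force: [0.2, -0.2, -3.1]
grip_width: 0.0557
time_s: 11.0
tool_pos: [0.5154, -0.0642, 0.1174]
tool_rot: [-89.8, -0.0, -174.5]
force: [-0.3, -0.3, -3.2]
grip_width: 0.0556
time_s: 11.25
tool_pos: [0.5155, -0.0642, 0.117]
tool_rot: [-89.8, -0.0, -174.5]
force: [-1.4, 0.4, 1.8]
grip_width: 0.0557
```

```bash
python3 - <<'E'
from h import *
c=cam("wrist");s=cam("scene")
save(s,"s7.png",(240,120,310,210),6.6);save(c,"w7.png",(200,140,360,260),5)
E
```

```text
(no output)
```

View pics/s7.png

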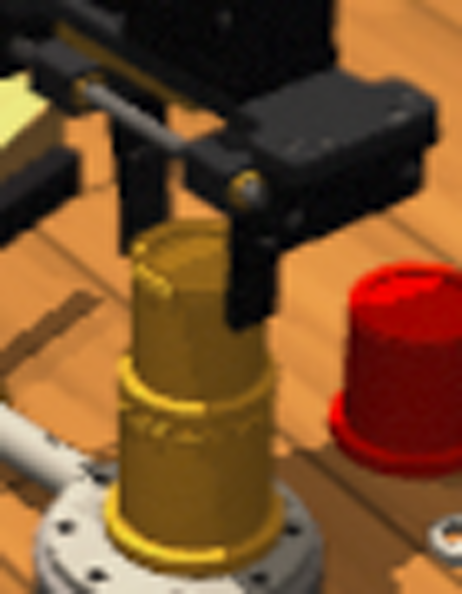

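View pics/w7.png

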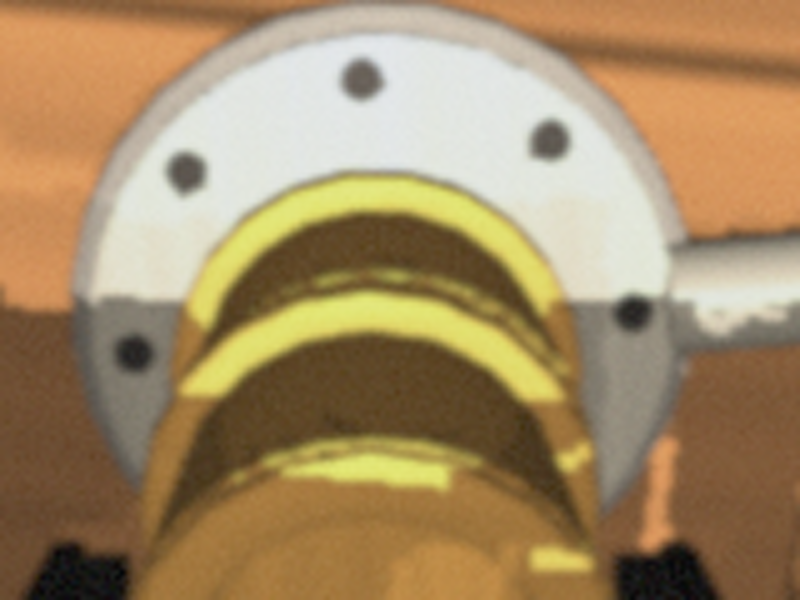

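Lip cols 118–276 against the large body's 118–275: aligned. Releasing.

```bash
python3 -m pendant '[0,0,0,0,0,0,58,0,0,0,0,0,0,64,0,0,0,0,0,0,75,0,0,0,0,0,0,87,0,0,0,0,0,0,87,0,0,0,0,0,0,87]'
python3 -m pendant '[0,0,0.2,0,0,0,87,0,0,0.4,0,0,0,87,0,0,0.6,0,0,0,87,0,0,0.8,0,0,0,87,0,0,0.8,0,0,0,87,0,0,0,0,0,0,87]'
python3 - <<'E'
from h import *
import pickle
c=cam("wrist");s=cam("scene")
o=env.get_obs();print(o['tool_pos'],o['tool_rot'])
pickle.dump((c,s),open("v8.pkl","wb"))
save(s,"s8.png",(240,120,310,210),6.6);save(c,"w8.png",None,1.4)
E
```

```text
time_s: 12.1
tool_pos: [0.5155, -0.0642, 0.1165]
tool_rot: [-89.8, -0.0, -174.5]
force: [-0.3, 0.3, -0.1]
grip_width: 0.0858
time_s: 12.85
tool_pos: [0.5176, -0.0641, 0.2324]
tool_rot: [-89.7, 0.3, -174.5]
force: [-0.0, 0.5, -0.8]
grip_width: 0.0869
[ 0.51560897 -0.06419518  0.22910762] [-8.97535214e+01  3.03012740e-02 -1.74523556e+02]
```

View pics/s8.png

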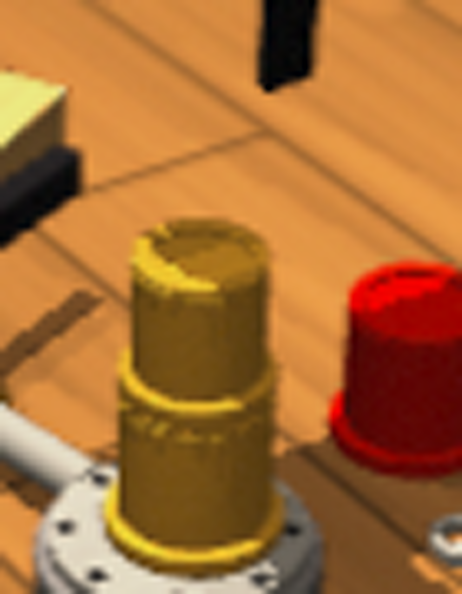

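View pics/w8.png

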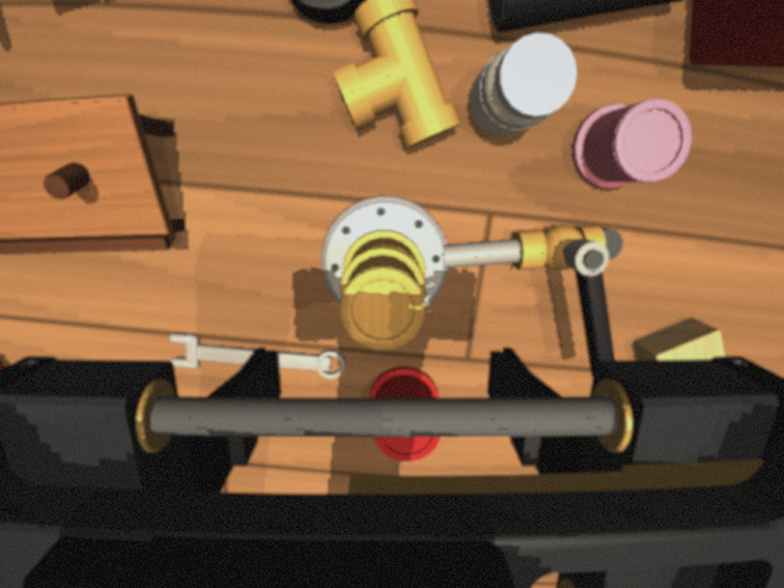

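```bash
python3 - <<'E'
from h import *
import pickle
c,s=pickle.load(open("v8.pkl","rb"))
print(onz(c,384/1.4,305/1.4,.166), onz(s,240+201/6.6,120+254/6.6,.166),tri(c,(384/1.4,305/1.4),s,(240+201/6.6,120+254/6.6)))
D=pickle.load(open("v0.pkl","rb"))
for u,v in((148,345),(172,320)):print(onz(D["top"],u/1.4,v/1.4,.05))
E
python3 -m pendant '[0,0.6,0,0,-0.1,0,87,0,1,0,0.03,-0.26,0,87,0,1,0,0.03,-0.26,0,87,0,1,0,0.03,-0.26,0,87,0,1,0,0.03,-0.26,0,87,0,1,0,0.03,-0.26,0,87,0,1,-0.2,0.03,-0.26,0,87,0,1,-0.2,0.03,-0.26,0,87,0,1,-0.2,0,-0.08,0,87,0,1,-0.2,0,0,0,87]'
python3 -m pendant '[-0.1,0.35,-0.2,0,0,0,87,0,0,0,0,0,0,87]'
python3 - <<'E'
from h import *
o=env.get_obs();print(o['tool_pos'],o['tool_rot'],o['qpos'].round(1))
c=cam("wrist");save(c,"w9.png",None,1.4)
for cr in(np.array([.5408,.3357,.1053]),np.array([.5395,.3355,.1085])):
    print(proj(c,cr)*1.4)
import pickle;pickle.dump(c,open("v9.pkl","wb"))
E
```

```text
[ 0.51740844 -0.06377777  0.166     ] [ 0.51292584 -0.06172617  0.166     ] (array([ 0.51501731, -0.06276536,  0.1654585 ]), np.float64(0.00479462446514664))
[0.47835636 0.49873001 0.05      ]
[0.5276821  0.45314862 0.05      ]
time_s: 14.2
tool_pos: [0.5128, 0.3219, 0.1956]
tool_rot: [-89.8, 20.2, -174.4]
force: [-1.1, -1.0, -2.1]
grip_width: 0.0869
time_s: 14.45
tool_pos: [0.5082, 0.3364, 0.1866]
tool_rot: [-90.0, 19.9, -174.3]
force: [-0.4, -0.6, 0.3]
grip_width: 0.0871
[0.50816521 0.33636216 0.18664529] [ -90.04469033   19.85918321 -174.26902479] [  28.6    6.6  -75.4  105.2   22.3   59.4 -139.3]
[390.89501012 291.75620671]
[391.08094332 293.23281286]
```

View pics/w9.png

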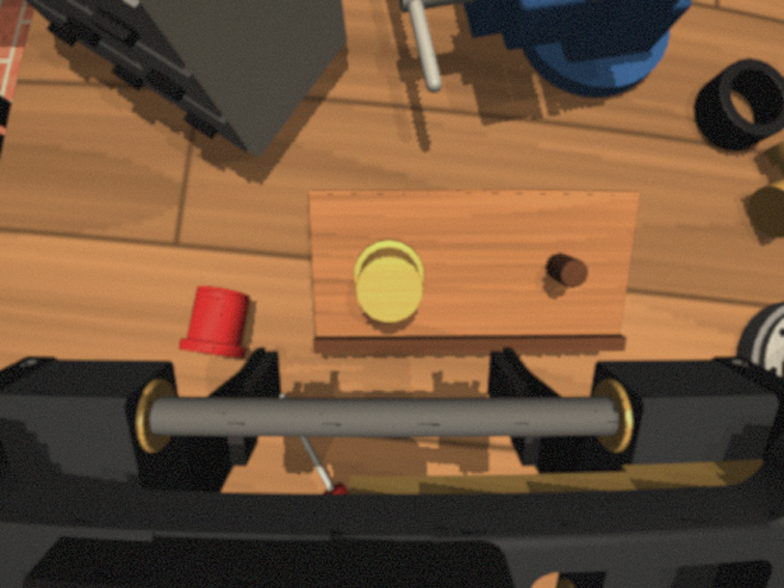

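Small brass cap's crown is at (389,290), predicted (391,292). The red one at (220,320) is not meant. Joints 3 and 7 are near their limits, so I'll turn the tool about the cap's axis to relieve them.

```bash
python3 -m pendant '[0,0,0,-0.34,-0.03,0.94,87,0,0,0,-0.34,-0.03,0.94,87,0,0,0,-0.34,-0.03,0.94,87,0,0,0,-0.34,-0.03,0.94,87,0,0,0,0,0,0,87]'
python3 - <<'E'
from h import *
o=env.get_obs();print(o['tool_pos'],o['tool_rot'],o['qpos'].round(1));p,R=tool();print(R.round(3))
E
```

```text
time_s: 15.12
tool_pos: [0.5117, 0.3327, 0.1886]
tool_rot: [-76.8, 15.2, -133.0]
force: [-0.7, -0.2, -0.0]
grip_width: 0.0871
[0.51166051 0.33269972 0.18862793] [ -76.80087506   15.20287593 -132.96989083] [ 30.1   7.  -76.8 105.   23.   59.7 -99.8]
[[-0.658  0.341  0.672]
 [-0.706  0.031 -0.707]
 [-0.262 -0.94   0.22 ]]
```

```bash
python3 -m pendant '[0.1,0.01,-0.3,0,0,0,87,0.1,0.01,-0.3,0,0,0,87,0.1,0.01,-0.3,0,0,0,87,0,0,0,0,0,0,87]'
python3 - <<'E'
from h import *
o=env.get_obs();print(o['tool_pos'],o['tool_rot'],o['qpos'].round(1))
E
```

```text
time_s: 15.62
tool_pos: [0.5231, 0.3342, 0.1514]
tool_rot: [-76.9, 15.1, -132.9]
force: [-1.1, 0.9, 0.9]
grip_width: 0.087
[0.52311164 0.33420828 0.15140506] [ -76.92906899   15.1136345  -132.9116837 ] [  24.2   12.6  -73.   106.5   30.1   57.7 -105.1]
```

```bash
python3 -m pendant '[0.1,0.01,-0.27,0,0,0,87,0.1,0.01,-0.27,0,0,0,87,0,0,0,0,0,0,87]'
python3 - <<'E'
from h import *
c=cam("wrist");save(c,"w10.png",None,1.4)
p,R=tool()
for cr in(np.array([.5408,.3357,.1053]),np.array([.5395,.3355,.1085])):
    print(proj(c,cr)*1.4,R.T@(cr-p))
print(env.get_obs()['qpos'].round(1),p)
E
```

```text
time_s: 16.0
tool_pos: [0.5311, 0.3353, 0.1295]
tool_rot: [-76.9, 15.1, -132.8]
force: [-0.0, -0.2, 0.2]
grip_width: 0.0872
[387.04423168 325.15019523] [0.0002311  0.02666443 0.00115746]
[387.02915715 327.49581832] [0.0003892  0.02320848 0.00112014]
[  21.2   15.5  -70.6  107.1   33.7   56.4 -107.6] [0.53113497 0.3357977  0.13017896]
```

View pics/w10.png

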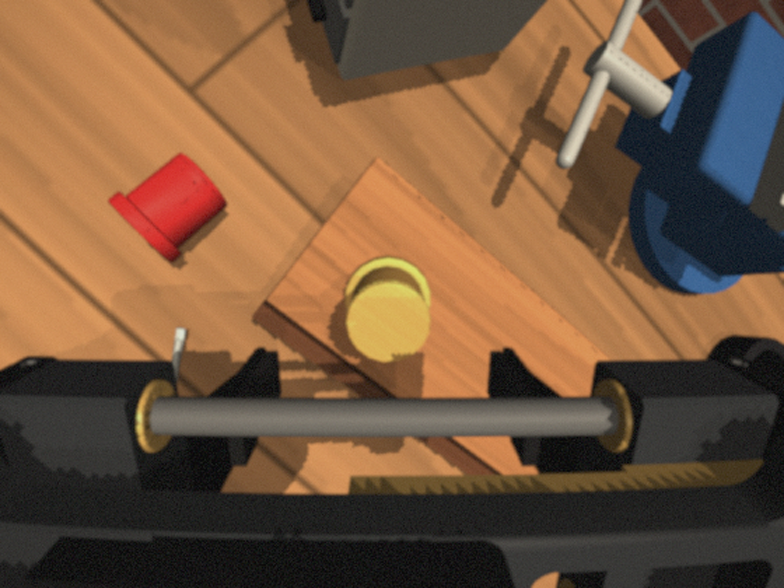

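```bash
python3 -m pendant '[0.1,0,-0.28,0,0,0,87,0.1,0,-0.28,0,0,0,87,0.11,0.01,-0.28,0,0,0,87,0.11,0.01,-0.28,0,0,0,87,0.11,0.01,-0.28,0,0,0,87,0,0,0,0,0,0,87]'
python3 -c "
from h import *
print(env.get_obs()['qpos'].round(1),env.get_obs()['tool_rot'])"
```

```text
time_s: 16.8
tool_pos: [0.5523, 0.3366, 0.0735]
tool_rot: [-76.9, 15.1, -132.8]
force: [0.0, -0.5, 0.1]
grip_width: 0.0868
[  14.9   22.   -64.4  108.2   41.9   53.  -113.1] [ -76.93294169   15.09657669 -132.81602116]
```

```bash
python3 -m pendant '[0.01,0,-0.04,0,0,0,65,0,0,0,0,0,0,50,0,0,0,0,0,0,40,0,0,0,0,0,0,35,0,0,0,0,0,0,35,0,0,0,0,0,0,35,0,0,0,0,0,0,35]' 30
python3 -m pendant '[-0.05,0,0.14,0,0,0,35,-0.085,-0.01,0.235,0,0,0,35,-0.085,-0.01,0.235,0,0,0,35,-0.1,-0.01,0.28,0,0,0,35,-0.1,-0.01,0.28,0,0,0,35,-0.1,-0.01,0.28,0,0,0,35,0,0,0.4,0,0,0,35,0,0,0.4,0,0,0,35,0,0,0,0,0,0,35]'
python3 - <<'E'
from h import *
c=cam("wrist");save(c,"w11.png",None,1.4)
print(env.get_obs()['qpos'].round(1),env.get_obs()['tool_pos'],env.get_obs()['tool_rot'])
E
```

```text
time_s: 17.68
tool_pos: [0.5532, 0.3369, 0.0735]
tool_rot: [-76.8, 15.2, -132.8]
force: [-1.3, -0.6, 2.2]
grip_width: 0.0447
time_s: 18.8
tool_pos: [0.5334, 0.3357, 0.1654]
tool_rot: [-76.8, 15.4, -132.8]
force: [0.5, 1.4, -1.9]
grip_width: 0.0445
[  24.1   13.1  -72.8  104.8   30.1   58.9 -104.2] [0.53281943 0.33509599 0.16415209] [ -76.83892575   15.26721922 -132.8242816 ]
```

View pics/w11.png

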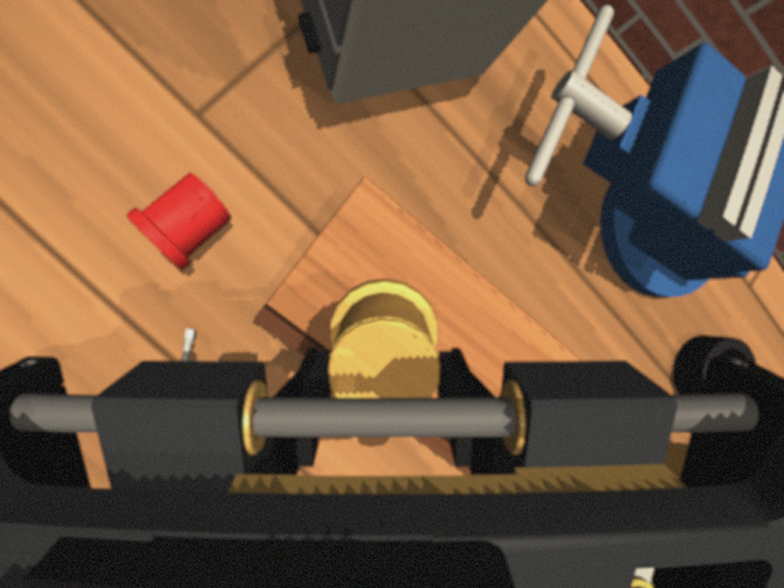

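```bash
python3 - <<'E'
from h import *
c=cam("wrist")
for d in(-.035,-.039,-.043): print(intool(c,384.5/1.4,378/1.4,d).round(4))
save(c,"w11c.png",(220,190,340,320),4.6)
E
```

```text
[ 0.0015 -0.035  -0.0004]
[-0.0005 -0.039  -0.0004]
[-0.0024 -0.043  -0.0004]
```

View pics/w11c.png

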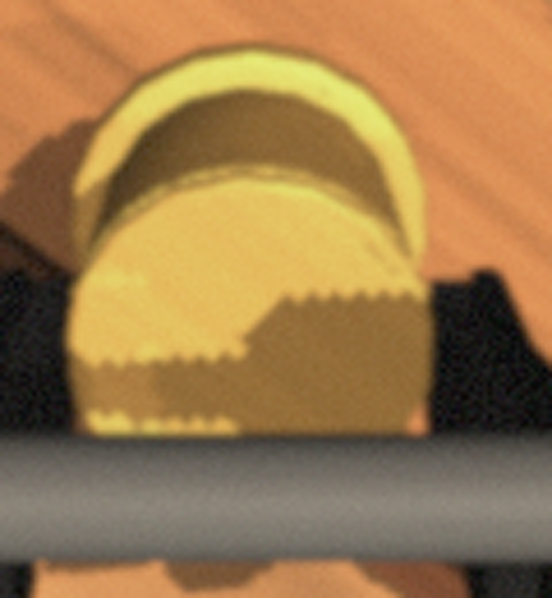

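```bash
python3 -m pendant '[0,-0.2,0.5,-0.02,0.2,0,35,0,-0.6,0.5,-0.025,0.26,0,35,-0.05,-0.9,0.4,-0.025,0.26,0,35,-0.1,-0.9,0.1,-0.025,0.26,0,35,-0.1,-0.9,0,-0.025,0.26,0,35,-0.1,-0.9,0,-0.025,0.26,0,35,-0.1,-0.9,0,-0.025,0.26,0,35,0,-0.9,0,-0.02,0.24,0,35,0,-0.9,0,0,0,0,35,0,-0.9,0,0,0,0,35]'
python3 -m pendant '[0,-0.8,0,0,0,0,35,0,-0.6,0,0,0,0,35,0,-0.45,0,0,0,0,35,0,0,0,0,0,0,35,0,0,0,0,0,0,35]'
python3 - <<'E'
from h import *
c=cam("wrist");s=cam("scene")
save(s,"s12.png",(235,90,315,210),5);save(c,"w12.png",None,1.4)
o=env.get_obs();print(o['qpos'].round(1),o['tool_pos'],o['tool_rot'])
p,R=tool();print(R.round(3))
E
```

```text
time_s: 20.15
tool_pos: [0.514, 0.0139, 0.2225]
tool_rot: [-90.2, -0.1, -134.5]
force: [0.3, 0.1, -1.8]
grip_width: 0.0444
time_s: 20.78
tool_pos: [0.5143, -0.0574, 0.2232]
tool_rot: [-90.1, -0.0, -134.4]
force: [0.3, 0.6, -1.7]
grip_width: 0.0443
[ 67.2   7.5 -68.   96.9   7.   80.5 -46.2] [ 0.51433968 -0.05730875  0.22335356] [-9.01090647e+01 -3.76821919e-02 -1.34413109e+02]
[[-0.7   -0.002  0.714]
 [-0.714  0.001 -0.7  ]
 [ 0.001 -1.    -0.002]]
```

View pics/s12.png

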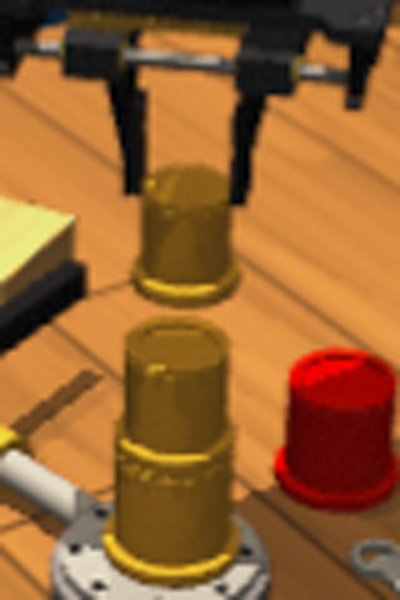

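View pics/w12.png

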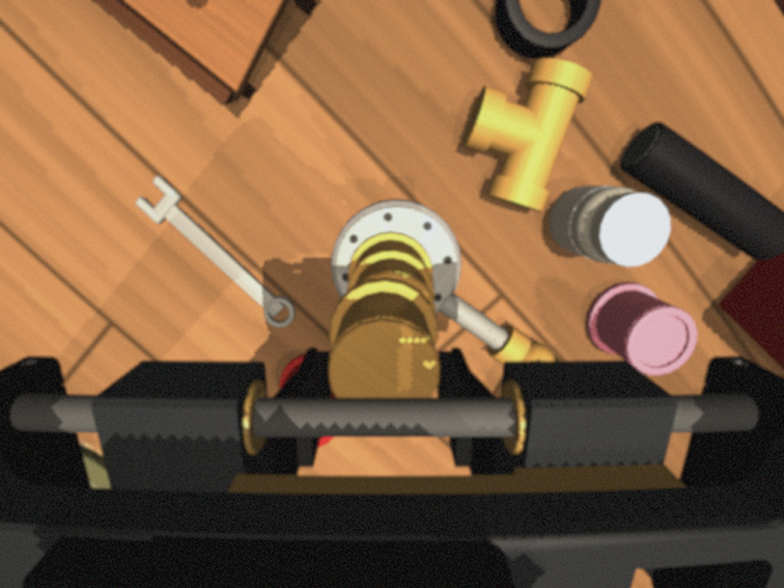

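```bash
python3 -m pendant '[0.03,-0.13,-0.2,0,0,0,35,0,0,-0.25,0,0,0,35,0,0,-0.2,0,0,0,35,0,0,-0.13,0,0,0,35,0,0,0,0,0,0,35,0,0,0,0,0,0,35]'
python3 - <<'E'
from h import *
import pickle
c=cam("wrist");s=cam("scene");t=cam("top")
save(s,"s13.png",(240,100,310,200),6);save(c,"w13.png",(200,140,360,260),5);save(t,"t13.png",(230,160,410,290),4.4)
o=env.get_obs();print(o['tool_pos'],o['tool_rot']);pickle.dump((c,s),open("v13.pkl","wb"))
E
```

```text
time_s: 21.62
tool_pos: [0.5157, -0.0641, 0.1923]
tool_rot: [-90.1, -0.0, -134.5]
force: [1.1, 0.1, -1.5]
grip_width: 0.0446
[ 0.5156753  -0.06419286  0.19240146] [-9.00750020e+01 -4.10637712e-02 -1.34558704e+02]
```

View pics/s13.png

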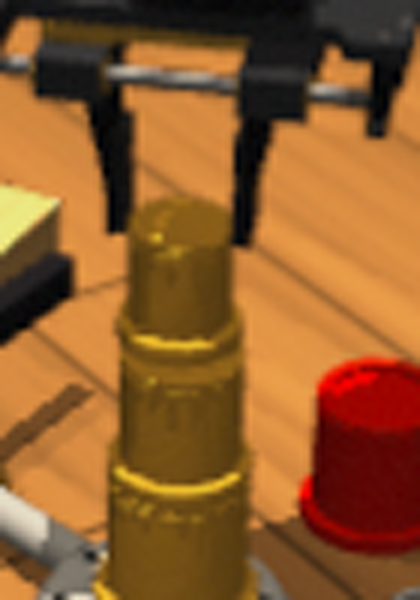

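View pics/w13.png

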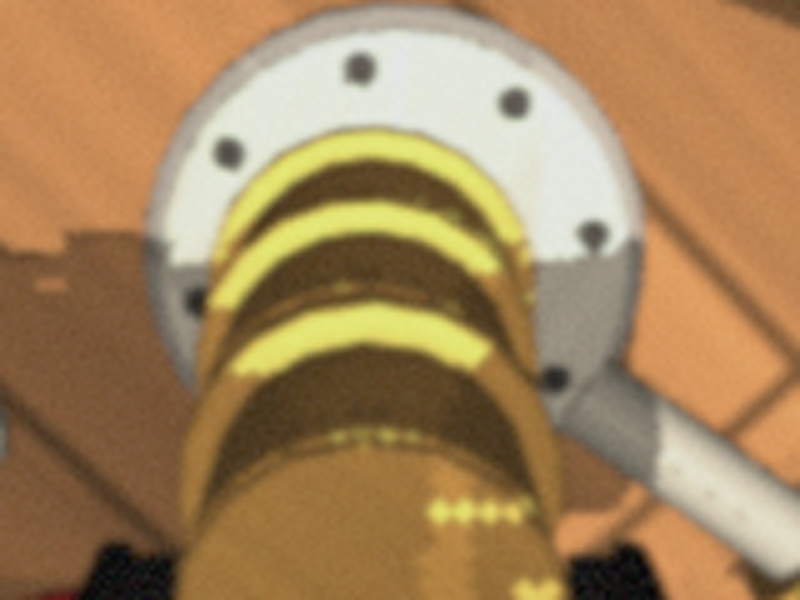

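```bash
python3 - <<'E'
from h import *
import pickle
c,s=pickle.load(open("v13.pkl","rb"));g=c["image"]
im=cv2.cvtColor(g,cv2.COLOR_RGB2GRAY)
for r in range(164,232): print(r,g[r,272:275].mean(0).astype(int).tolist(),end=' ')
print()
u=np.array([.70,.714,0])
def f(row,z,r):
    P=onz(c,200+370/5,row,z); return (P-u*r).round(4)
print(np.array(c["cam_to_world"])[:3,3])
for row,z,r,n in((140+128/5,.040,.039,"large lip"),(140+200/5,.112,.033,"med lip"),(140+280/5,.166,.028,"med ring"),(140+300/5,.1864,.028,"small lip(-16)"),(140+300/5,.1884,.028,"small lip(-14)"),(140+300/5,.1844,.028,"small lip(-18)")):
    print(n,f(row,z,r))
E
```

```text
164 [215, 217, 201] 165 [184, 178, 143] 166 [200, 189, 104] 167 [222, 223, 112] 168 [227, 230, 119] 169 [227, 228, 117] 170 [217, 214, 104] 171 [171, 161, 78] 172 [117, 99, 49] 173 [94, 70, 38] 174 [92, 69, 37] 175 [94, 71, 40] 176 [93, 69, 36] 177 [88, 65, 33] 178 [88, 66, 34] 179 [108, 91, 45] 180 [162, 153, 73] 181 [216, 215, 105] 182 [227, 230, 120] 183 [227, 231, 119] 184 [226, 228, 115] 185 [208, 207, 99] 186 [151, 142, 70] 187 [101, 82, 43] 188 [89, 67, 34] 189 [93, 69, 38] 190 [91, 69, 37] 191 [93, 69, 38] 192 [91, 68, 38] 193 [87, 66, 35] 194 [80, 60, 29] 195 [84, 63, 37] 196 [97, 72, 39] 197 [105, 78, 41] 198 [100, 75, 39] 199 [103, 85, 44] 200 [146, 130, 64] 201 [201, 194, 95] 202 [224, 226, 115] 203 [228, 231, 120] 204 [228, 230, 119] 205 [227, 226, 114] 206 [225, 221, 109] 207 [210, 200, 96] 208 [159, 144, 69] 209 [104, 86, 45] 210 [87, 66, 38] 211 [88, 67, 35] 212 [88, 67, 36] 213 [89, 65, 33] 214 [91, 68, 36] 215 [90, 68, 36] 216 [92, 71, 39] 217 [91, 68, 35] 218 [93, 71, 40] 219 [91, 67, 32] 220 [91, 69, 37] 221 [88, 66, 36] 222 [85, 65, 37] 223 [85, 65, 35] 224 [96, 73, 41] 225 [118, 97, 50] 226 [137, 117, 58] 227 [136, 111, 56] 228 [140, 111, 56] 229 [153, 120, 61] 230 [160, 122, 62] 231 [162, 118, 61] 
[ 0.56891724 -0.00872953  0.38867964]
large lip [ 0.5136 -0.0648  0.04  ]
med lip [ 0.5143 -0.064   0.112 ]
med ring [ 0.5156 -0.0628  0.166 ]
small lip(-16) [ 0.5167 -0.0617  0.1864]
small lip(-14) [ 0.517  -0.0614  0.1884]
small lip(-18) [ 0.5164 -0.062   0.1844]
```

Scene lip centre is 181.5 against the medium's 182, and the wrist rays put the small cap within ~1.5 mm of the medium. Lowering gently.

```bash
python3 -m pendant '[-0.02,-0.02,-0.05,0,0,0,35,0,0,-0.05,0,0,0,35,0,0,-0.025,0,0,0,35,0,0,-0.025,0,0,0,35,0,0,0,0,0,0,35]'
python3 -m pendant '[0,0,-0.025,0,0,0,35,0,0,0,0,0,0,35]'
python3 -m pendant '[0,0,-0.025,0,0,0,35,0,0,0,0,0,0,35]'
python3 -m pendant '[0,0,-0.025,0,0,0,35,0,0,0,0,0,0,35]'
```

```text
time_s: 22.4
tool_pos: [0.5146, -0.0649, 0.186]
tool_rot: [-90.1, -0.1, -134.6]
force: [-0.3, -0.1, -1.6]
grip_width: 0.0446
time_s: 22.65
tool_pos: [0.5146, -0.065, 0.185]
tool_rot: [-90.1, -0.1, -134.6]
force: [-0.6, -0.4, -1.8]
grip_width: 0.0444
time_s: 22.9
tool_pos: [0.5146, -0.065, 0.184]
tool_rot: [-90.1, -0.1, -134.6]
force: [0.5, -0.4, -1.6]
grip_width: 0.0444
time_s: 23.15
tool_pos: [0.5148, -0.0649, 0.1832]
tool_rot: [-90.1, -0.0, -134.6]
force: [0.2, -1.1, -0.4]
grip_width: 0.0443
```

```bash
python3 -m pendant '[0,0,-0.02,0,0,0,35,0,0,0,0,0,0,35]'
python3 - <<'E'
from h import *
c=cam("wrist");s=cam("scene")
save(s,"s14.png",(240,100,310,200),6);save(c,"w14.png",(200,140,360,260),5)
E
```

```text
time_s: 23.4
tool_pos: [0.515, -0.0648, 0.1831]
tool_rot: [-90.1, -0.0, -134.5]
force: [-2.6, 0.2, 5.4]
grip_width: 0.0444
```

View pics/s14.png

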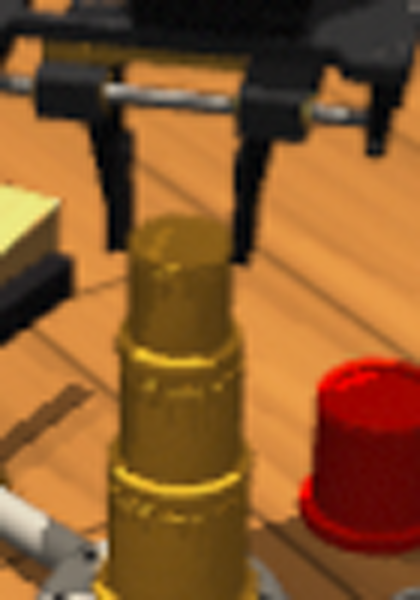

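View pics/w14.png

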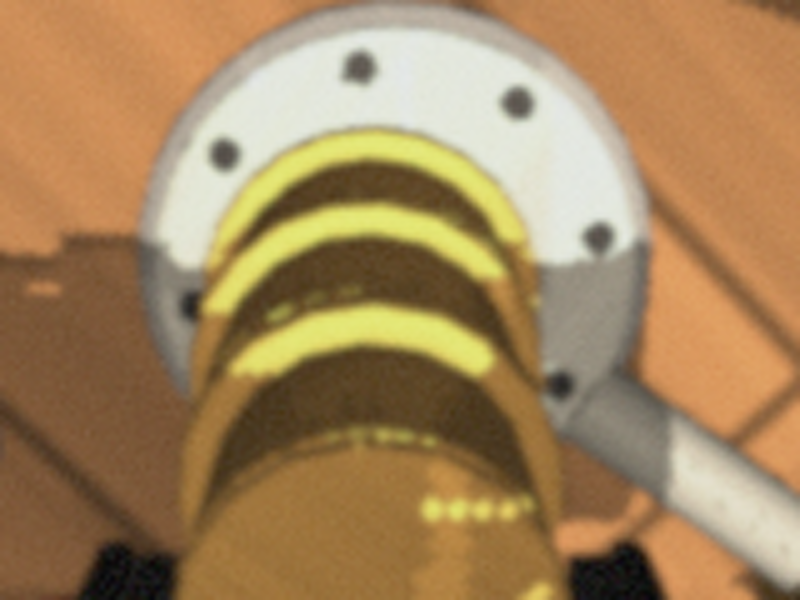

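Contact made (5 N) and aligned: lip cols 118–241 against the medium body's 120–243. Releasing and backing straight up.

```bash
python3 -m pendant '[0,0,0,0,0,0,48,0,0,0,0,0,0,54,0,0,0,0,0,0,65,0,0,0,0,0,0,80,0,0,0,0,0,0,87,0,0,0,0,0,0,87,0,0,0,0,0,0,87]'
python3 -m pendant '[0,0,0.2,0,0,0,87,0,0,0.4,0,0,0,87,0,0,0.6,0,0,0,87,0,0,0.8,0,0,0,87,0,0,0.8,0,0,0,87,0,0,0,0,0,0,87]'
python3 - <<'E'
from h import *
c=cam("wrist");s=cam("scene")
save(s,"s15.png",(240,100,310,200),6);save(c,"w15.png",None,1.4)
o=env.get_obs();print(o['tool_pos'],o['tool_rot'],o['qpos'].round(1))
E
```

```text
time_s: 24.38
tool_pos: [0.5147, -0.065, 0.1823]
tool_rot: [-90.1, -0.1, -134.6]
force: [-0.1, 0.3, -0.4]
grip_width: 0.0858
time_s: 25.12
tool_pos: [0.5165, -0.0648, 0.2977]
tool_rot: [-89.8, 0.1, -134.5]
force: [0.3, -0.5, -0.5]
grip_width: 0.0868
[ 0.51480889 -0.0649475   0.29480273] [-9.00466589e+01 -4.96319281e-02 -1.34557216e+02] [ 68.7   5.8 -68.1  89.7   5.4  88.2 -44.1]
```

View pics/s15.png

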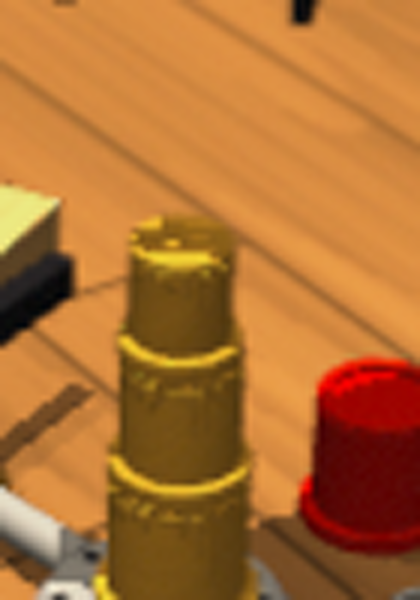

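View pics/w15.png

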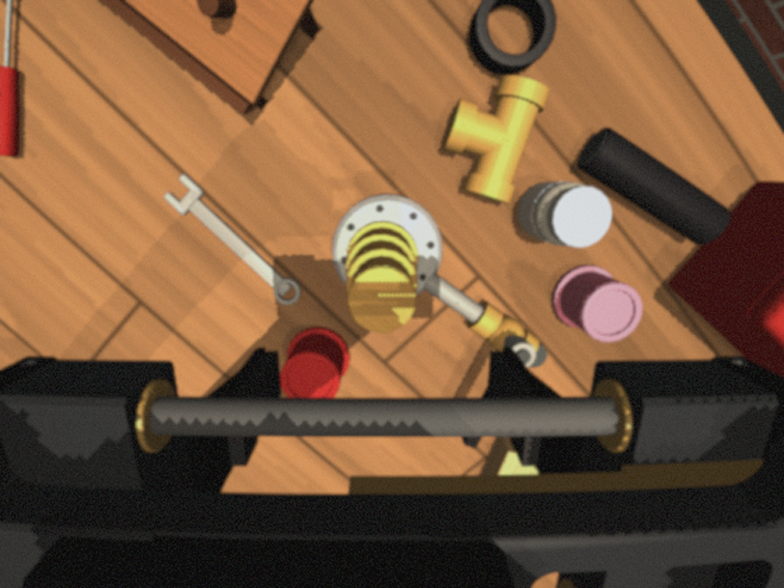

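The tower is standing, all three caps concentric. Next the handle: hub (0.550,-0.2335), tip at world angle ~201°; open is ~280°. I'll go to its stand-facing side with closed fingers.

```bash
python3 -m pendant '[-0.2,-0.6,0,0,0,0,40,-0.35,-0.9,0,0,0,0,0,-0.35,-0.9,0,0,0,0,0,-0.35,-0.9,0,0,0,0,0,-0.3,-0.8,-0.3,0,0,0,0,0,0,-0.9,0,0,0,0,0,0,-0.9,0,0,0,0,0,0,-0.9,0,0,0,0,0,0,-0.6,0,0,0,0,0,0,0,0,0,0,0]'
python3 - <<'E'
from h import *
import pickle
c=cam("wrist");s=cam("scene")
save(s,"s16.png",(190,80,330,200),5);save(c,"w16.png",None,1.4)
o=env.get_obs();print(o['tool_pos'],o['tool_rot'],o['qpos'].round(1));pickle.dump((c,s),open("v16.pkl","wb"))
E
```

```text
time_s: 26.48
tool_pos: [0.4506, -0.2279, 0.148]
tool_rot: [-90.4, -0.1, -134.5]
force: [0.6, -0.1, -0.1]
grip_width: 0.0013
[ 0.45269972 -0.22884478  0.1505864 ] [-9.01173495e+01 -4.09272369e-02 -1.34542708e+02] [ 80.5   7.6 -60.  104.3   6.9  72.1 -25.9]
```

View pics/s16.png

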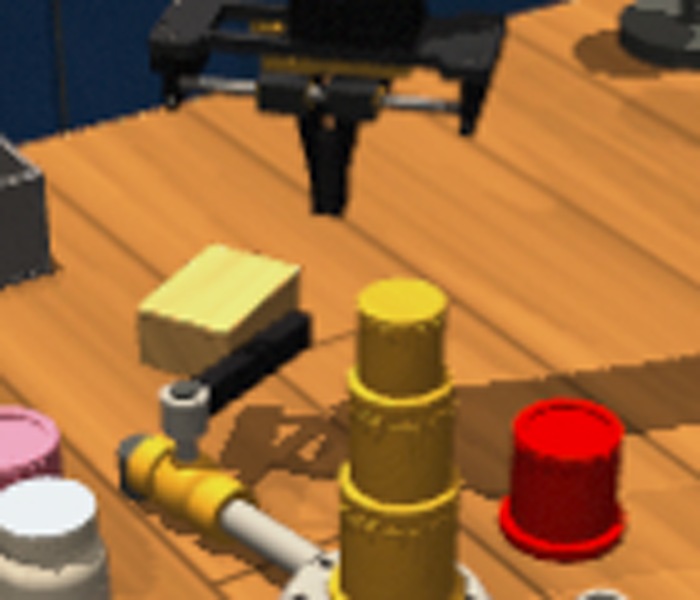

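View pics/w16.png

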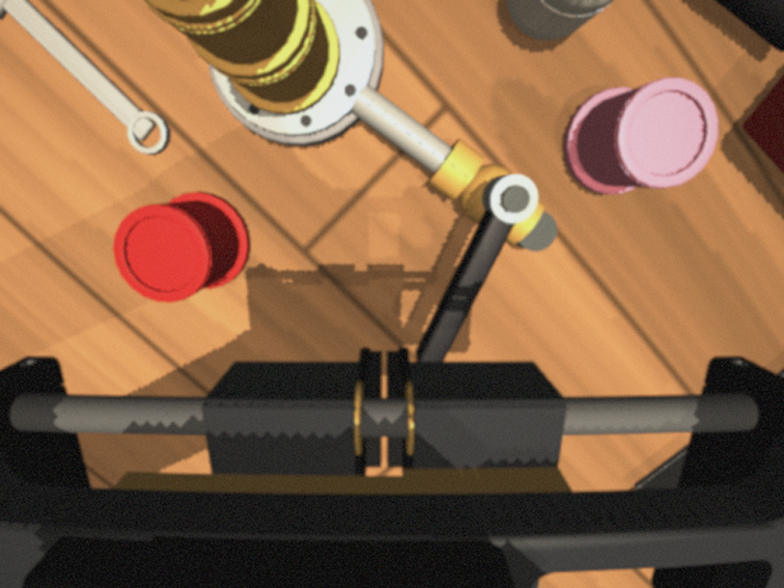

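```bash
python3 - <<'E'
from h import *
import pickle
c,s=pickle.load(open("v16.pkl","rb"))
h=onz(c,514/1.4,198/1.4,.095)
P=[onz(c,u/1.4,v/1.4,.089) for u,v in((431,358),(451,310),(478,255))]
print(h,P); d=P[0]-P[2];print(np.degrees(np.arctan2(d[1],d[0]))%360); d=P[0]-h;print(np.degrees(np.arctan2(d[1],d[0]))%360)
print("hub2",tri(c,(514/1.4,198/1.4),s,(190+184/5,80+390/5)))
p,R=tool();n=np.array([d[1],-d[0],0]);n/=np.linalg.norm(n);print("TCP offset from handle line",(p-h)@n,(p-h)@(d/np.linalg.norm(d)))
E
```

```text
[ 0.55050702 -0.23086676  0.095     ] [array([ 0.44803316, -0.2723549 ,  0.089     ]), array([ 0.47907167, -0.25721827,  0.089     ]), array([ 0.51409624, -0.2428416 ,  0.089     ])]
204.07242418069973
202.04133263068195
hub2 (array([ 0.55054706, -0.23112993,  0.0920123 ]), np.float64(0.0012775173141281232))
TCP offset from handle line 0.03857886131266596 0.08675562465060896
```

```bash
python3 -m pendant '[0,0,-0.6,0,0,0,0,0,0,-0.6,0,0,0,0,0,0,-0.5,0,0,0,0,0,0,-0.26,0,0,0,0,0,0,0,0,0,0,0]'
python3 -m pendant '[0.05,-0.2,0,0,0,0,0,0.08,-0.3,0,0,0,0,0,0.1,-0.2,0,0,0,0,0,0,0,0,0,0,0,0]'
```

```text
time_s: 27.2
tool_pos: [0.4526, -0.2288, 0.0717]
tool_rot: [-90.1, -0.0, -134.5]
force: [0.1, 0.4, -0.1]
grip_width: 0.0007
time_s: 27.7
tool_pos: [0.4622, -0.2579, 0.072]
tool_rot: [-90.1, -0.0, -134.6]
force: [0.3, 0.3, -0.4]
grip_width: 0.0004
```

```bash
python3 -m pendant '[0.07,-0.2,0,0,0,0,0,0.1,-0.23,0,0,0,0,0,0.1,-0.23,0,0,0,0,0,0.18,-0.2,0,0,0,0,0,0.19,-0.19,0,0,0,0,0,0.2,-0.19,0,0,0,0,0,0,0,0,0,0,0,0]'
python3 - <<'E'
from h import *
c=cam("wrist");s=cam("scene")
save(s,"s17.png",(190,80,330,200),5);save(c,"w17.png",None,1.4)
E
```

```text
time_s: 28.58
tool_pos: [0.4962, -0.3069, 0.0718]
tool_rot: [-90.1, -0.0, -134.6]
force: [-0.2, 0.6, 0.6]
grip_width: 0.0004
```

View pics/w17.png

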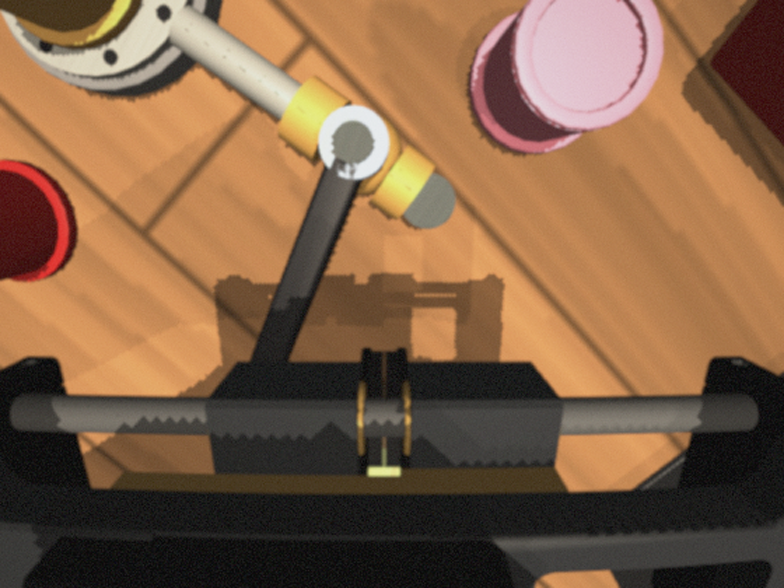

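```bash
python3 - <<'E'
from h import *
c=cam("wrist")
h=onz(c,352/1.4,143/1.4,.095)
a=onz(c,270/1.4,360/1.4,.089);d=a-h;print(h,a,np.degrees(np.arctan2(d[1],d[0]))%360,np.linalg.norm(d))
p,R=tool();d/=np.linalg.norm(d);n=np.array([d[1],-d[0],0]);print((p-h)@n,(p-h)@d)
E
```

```text
[ 0.55008417 -0.23189243  0.095     ] [ 0.45654397 -0.27013805  0.089     ] 202.23809848070968 0.10123485514655269
-0.04783372147371795 0.07995981474879613
```

View pics/s17.png

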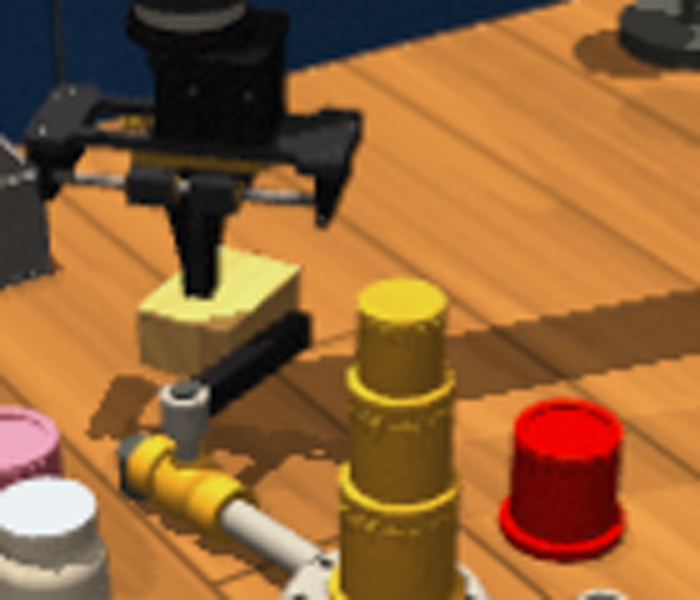

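```bash
python3 - <<'E'
from h import *
s=cam("scene");p,R=tool();print(p)
for z in(0,.02,.04,.06): print(z,(proj(s,p+[0,0,z])-[190,80])*5)
t=[200/5+190,297/5+80]; print(onz(s,*t,p[2]))
hub=np.array([.5502,-.2315,.077]);
for a in(202,):
    d=np.array([np.cos(np.radians(a)),np.sin(np.radians(a)),0])
    for r in(.1,.12):print((proj(s,hub+d*r)-[190,80])*5)
save(s,"s18.png",(205,100,275,170),8)
T=cam("top");save(T,"t18.png",(300,160,440,290),5)
E
```

```text
[ 0.49526646 -0.30610407  0.07182555]
0 [200.44926223 338.21360285]
0.02 [199.33670318 310.21005986]
0.04 [198.21019949 281.73752475]
0.06 [197.06961978 252.78628231]
[ 0.46925472 -0.35078846  0.07182555]
[283.4433233  339.77488647]
[302.19505679 326.35488636]
```

View pics/s18.png

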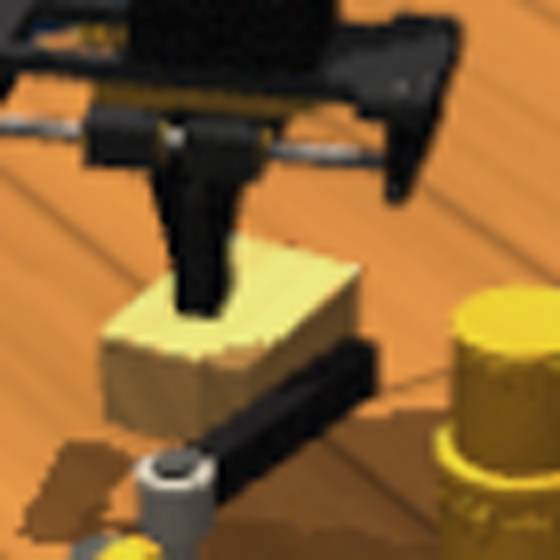

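The handle did not move: the scene view shows the visible fingertips (crop row 297) about 29 mm higher than the projected TCP (row 338), so the fingers passed over it. I'll go back and come in lower.

```bash
python3 -m pendant '[0,0,0.5,0,0,0,0,0,0,0.5,0,0,0,0,-0.3,0.5,0,0,0,0,0,-0.3,0.5,0,0,0,0,0,-0.3,0.5,0,0,0,0,0,-0.17,0.45,0,0,0,0,0,0,0,-0.5,0,0,0,0,0,0,-0.5,0,0,0,0,0,0,0,0,0,0,0]'
python3 -m pendant '[0,0,-0.25,0,0,0,0,0,0,-0.25,0,0,0,0,0,0,-0.2,0,0,0,0,0,0,0,0,0,0,0]'
python3 - <<'E'
from h import *
s=cam("scene");p,R=tool();print(p)
save(s,"s19.png",(190,80,330,200),5)
for z in(0,.02,.03): print(z,(proj(s,p+[0,0,z])-[190,80])*5)
E
```

```text
time_s: 29.95
tool_pos: [0.4512, -0.2283, 0.0696]
tool_rot: [-90.4, -0.0, -134.6]
force: [0.3, 0.4, 0.6]
grip_width: 0.0001
time_s: 30.45
tool_pos: [0.4522, -0.2282, 0.0431]
tool_rot: [-90.2, -0.1, -134.5]
force: [-0.4, 0.3, -0.1]
grip_width: 0.0007
[ 0.45256839 -0.22835563  0.04364283]
0 [325.97959569 412.69292233]
0.02 [325.92243218 385.01657158]
0.03 [325.89417554 371.00122798]
```

View pics/s19.png

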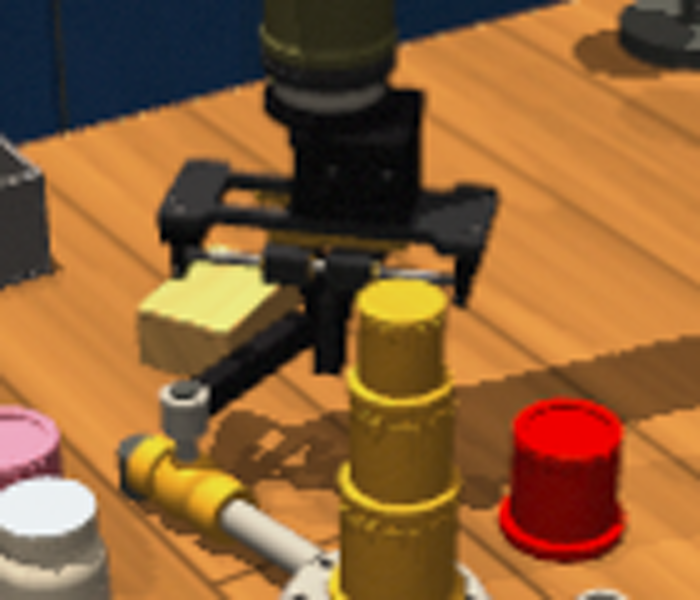

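```bash
python3 -m pendant '[0,0,-0.1,0,0,0,0,0.05,-0.15,0,0,0,0,0,0.08,-0.25,0,0,0,0,0,0.1,-0.25,0,0,0,0,0,0,-0.1,0,0,0,0,0,0,0,0,0,0,0,0]'
python3 - <<'E'
from h import *
s=cam("scene");p,R=tool();print(p)
save(s,"s20.png",(190,80,330,200),5)
E
```

```text
time_s: 31.25
tool_pos: [0.462, -0.259, 0.0398]
tool_rot: [-90.1, -0.0, -134.6]
force: [0.4, 1.2, 0.3]
grip_width: 0.0005
[ 0.461937   -0.25885297  0.03989322]
```

View pics/s20.png

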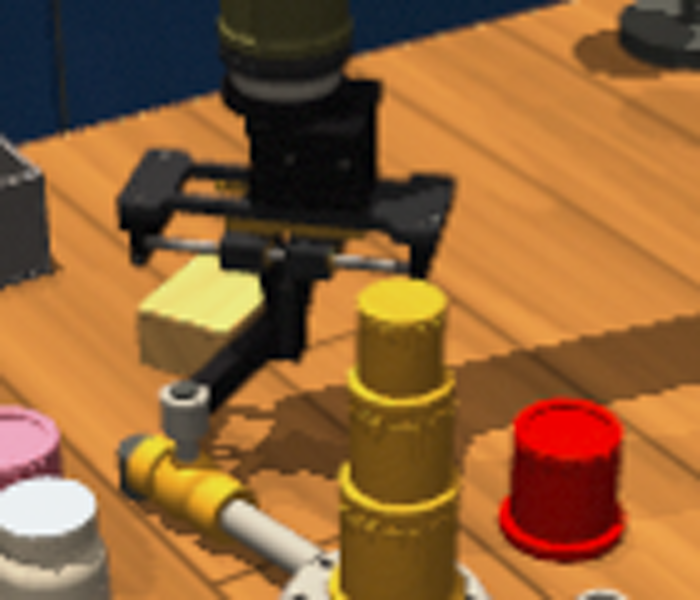

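Now touching (force y +1.2 N, finger alongside the handle). Pushing along the arc.

```bash
python3 -m pendant '[0.07,-0.18,0,0,0,0,0,0.1,-0.23,0,0,0,0,0,0.1,-0.23,0,0,0,0,0,0.18,-0.2,0,0,0,0,0,0.19,-0.19,0,0,0,0,0,0.2,-0.19,0,0,0,0,0,0,0,0,0,0,0,0]'
python3 - <<'E'
from h import *
c=cam("wrist");save(c,"w21.png",None,1.4)
E
```

```text
time_s: 32.17
tool_pos: [0.4964, -0.3085, 0.0399]
tool_rot: [-90.0, -0.0, -134.6]
force: [0.3, 0.5, 1.2]
grip_width: 0.0004
```

View pics/w21.png

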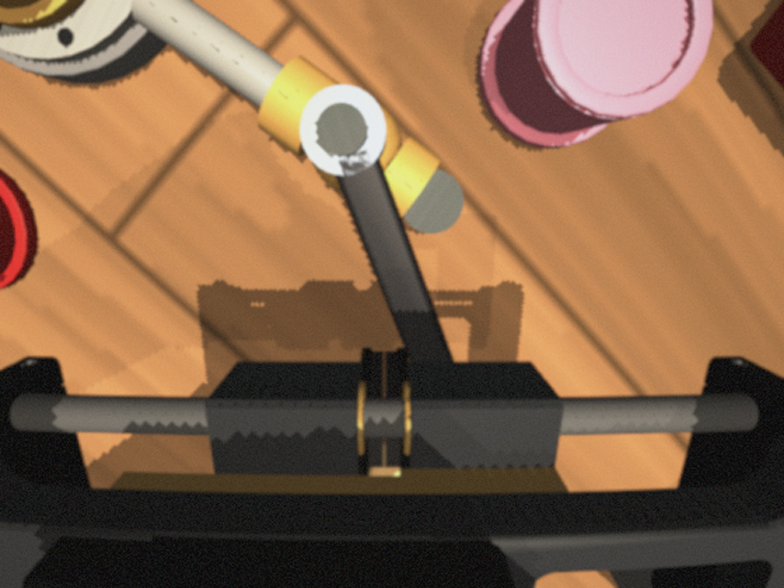

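```bash
python3 -m pendant '[0.15,-0.1,0,0,0,0,0,0.18,-0.09,0,0,0,0,0,0.19,-0.07,0,0,0,0,0,0.19,-0.06,0,0,0,0,0,0.2,-0.05,0,0,0,0,0,0,0,0,0,0,0,0]'
python3 -m pendant '[0.1,-0.02,0,0,0,0,0,0.1,-0.01,0,0,0,0,0,0,0,0,0,0,0,0]'
python3 - <<'E'
from h import *
c=cam("wrist");save(c,"w22.png",None,1.4)
E
```

```text
time_s: 32.98
tool_pos: [0.533, -0.3227, 0.04]
tool_rot: [-90.0, -0.0, -134.5]
force: [-0.7, -0.2, -1.3]
grip_width: 0.0003
time_s: 33.35
tool_pos: [0.5403, -0.3235, 0.04]
tool_rot: [-90.1, -0.0, -134.5]
force: [-1.3, 0.6, -0.2]
grip_width: 0.0006
```

View pics/w22.png

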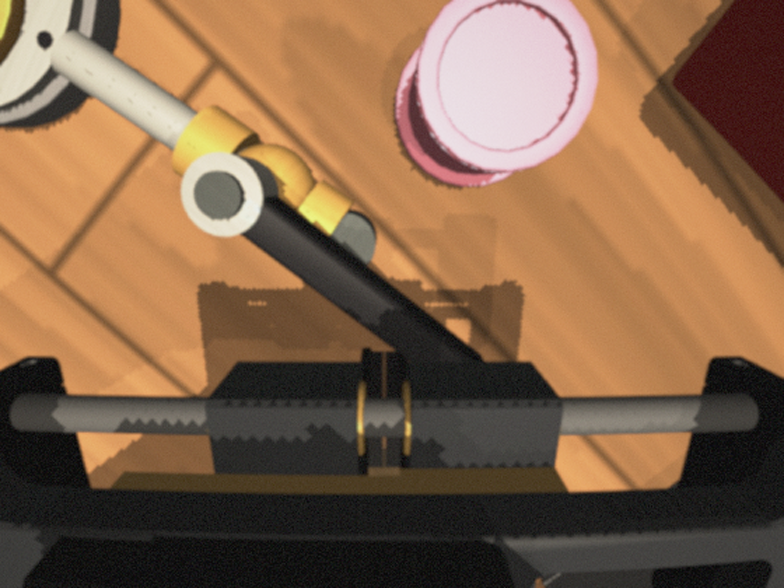

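Handle (220,195)→(470,355) is nearly parallel to the pipe. I'll push on until the stop is felt.

```bash
python3 -m pendant '[0.05,0,0,0,0,0,0,0.05,0,0,0,0,0,0,0,0,0,0,0,0,0]'
python3 -m pendant '[0.05,0,0,0,0,0,0,0.05,0,0,0,0,0,0,0,0,0,0,0,0,0]'
```

```text
time_s: 33.78
tool_pos: [0.544, -0.3234, 0.0399]
tool_rot: [-90.1, -0.1, -134.6]
force: [-0.8, 0.9, 0.5]
grip_width: 0.0005
time_s: 34.15
tool_pos: [0.546, -0.3234, 0.0397]
tool_rot: [-90.3, -0.2, -134.6]
force: [-6.4, 1.2, 3.4]
grip_width: 0.0002
```

The stop is felt (−6.4 N). Backing off and up.

```bash
python3 -m pendant '[-0.3,0,0,0,0,0,0,-0.6,0,0,0,0,0,0,-0.3,0,0.3,0,0,0,0,0,0,0.8,0,0,0,0,0,0,1,0,0,0,0,0,0,1,0,0,0,0,0,-0.4,0.8,0,0,0,0,0,-0.4,0,0,0,0,0,0,0,0,0,0,0,0]'
python3 - <<'E'
from h import *
import pickle
c=cam("wrist");s=cam("scene");t=cam("top");D={"w":c,"s":s,"t":t};pickle.dump(D,open("v23.pkl","wb"))
save(s,"s23.png",(190,80,330,200),5);save(t,"t23.png",(100,120,440,300),2.3);save(c,"w23.png",None,1.4)
o=env.get_obs();print(o['tool_pos'],o['time_s'])
E
```

```text
time_s: 35.28
tool_pos: [0.4991, -0.3571, 0.1955]
tool_rot: [-90.1, -0.1, -134.7]
force: [0.3, 0.3, -0.5]
grip_width: 0.0003
[ 0.49946985 -0.35420386  0.19472403] 35.425
```

View pics/s23.png

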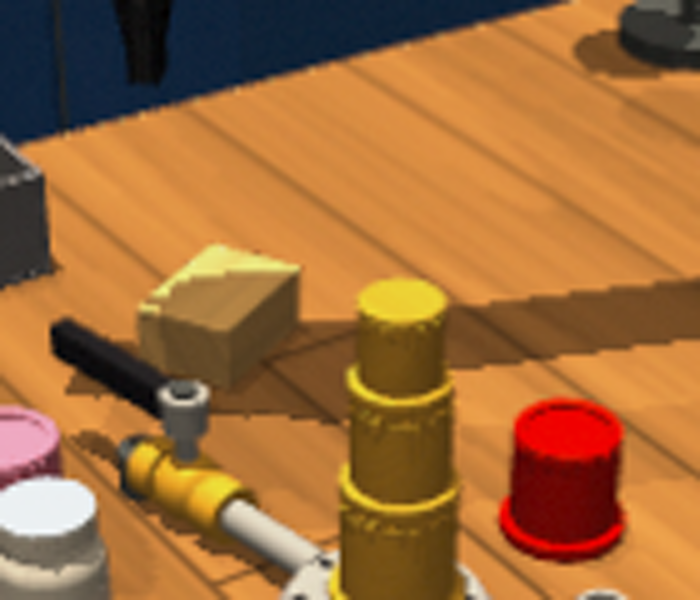

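View pics/t23.png

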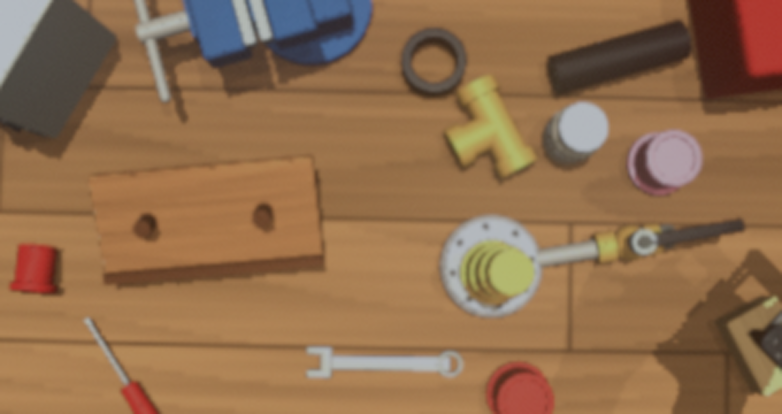

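View pics/w23.png

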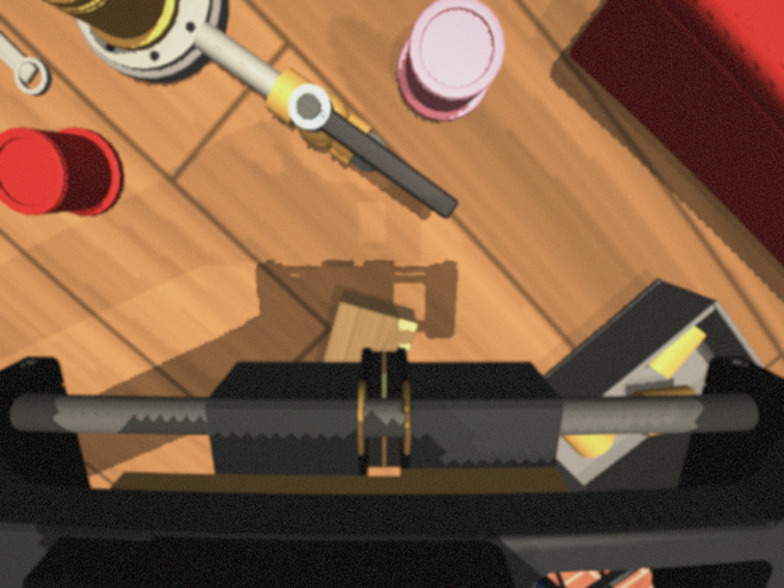

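```bash
python3 - <<'E'
from h import *
import pickle
D=pickle.load(open("v23.pkl","rb"));c,t,s=D["w"],D["t"],D["s"]
T=lambda x,y:(100+(x+.5)/2.3-.5,120+(y+.5)/2.3-.5)
st=np.array([.5197,-.0655,0])
for n,cam_,a,b in(("w",c,(308/1.4,105/1.4),(450/1.4,208/1.4)),("t",t,T(645,241),T(742,224))):
    h=onz(cam_,*a,.095);e=onz(cam_,*b,.089);d=e-h;q=h-st
    print(n,h,e,np.linalg.norm(d[:2]),np.degrees(np.arctan2(d[1],d[0])),"pipe",np.degrees(np.arctan2(q[1],q[0])))
print("small crown top",onz(t,*T(510,272),.222),"scene",onz(s,190+402/5,80+304/5,.222))
save(t,"t23c.png",(280,200,350,265),9)
env.get_obs()
E
```

```text
w [ 0.5515705  -0.23294202  0.095     ] [ 0.57264545 -0.34705909  0.089     ] 0.11604679061611689 -79.53660304911537 pipe -79.22337024845748
t [ 0.55016507 -0.23222522  0.095     ] [ 0.5715984  -0.34750949  0.089     ] 0.11725975415076675 -79.46797693601545 pipe -79.64480012510187
small crown top [ 0.51421675 -0.06173763  0.222     ] scene [ 0.51680153 -0.05815614  0.222     ]
```

View pics/t23c.png

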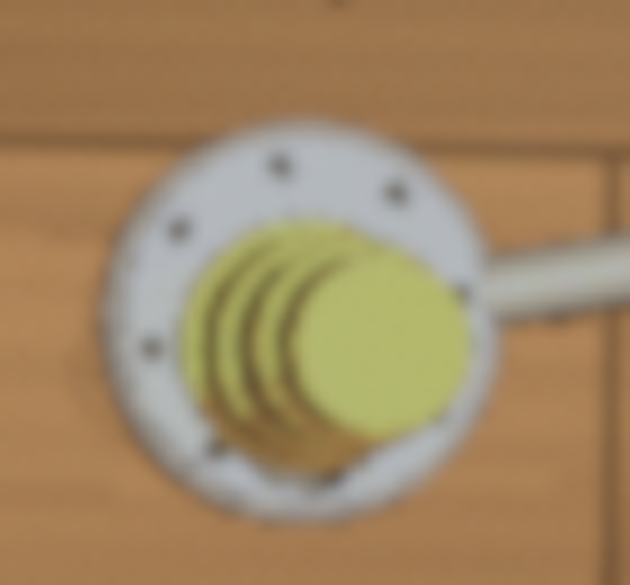

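Handle (−79.5°) agrees with the pipe line (−79.2° to −79.6°), the tower stands concentric and the robot is clear. Handing in.

```bash
python3 -c "
from cell import env
print(env.sign_off())"
```

```text
the job is handed in; nothing more can be done
None
```

The medium and small caps are stacked mouth-down on the large one, and the valve handle is swung open to its stop. I handed the job in at about 35.4 s of the 69 s allowed; no verdict was reported.

**Placing:** each cap was lowered about 1 mm at a time. The wrist force changed by about 5–6 N at contact and I released there.

**Last checks:**
- **Tower:** all three caps stand upright. My measured centres agree with one another to about 2–3 mm, against the 8 mm limit. The one larger reading was the scene camera's, which put the small cap's crown 3.6 mm in y and 2.6 mm in x from the top camera's position. That is about the error of the calibration.
- **Handle:** it points to −79.5°, and the pipe lies at −79.2° to −79.6°. I felt the stop at about 6.4 N.
- **Bench:** the bystanders in the last pictures look where they were. I judged this by eye and did not measure each one.
- **Robot:** it is clear of everything, at z about 0.19 m.

**What disagreed:**
- **First handle push:** it passed over the handle. The visible fingertips were about 29 mm higher than the reported TCP position, so I repeated the push lower.
- **Small cap grip:** the jaws read 44.5 mm on the 46 mm body, which I could not explain. The cap held and placed normally.

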